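Lever the dough roller up onto its spring props

ROBOT

A 6-joint arm with a two-finger parallel gripper is mounted at the origin on a cart in front of the work surface, level with it; the furniture and walls round the work are solid. World frame = base frame: x ahead of the robot, y to its left, z up, the work surface at z = 0. Lengths are in m, angles in rad, forces in N, time in s.
With the tool pointing down it reaches from about 0.275 to 0.75 m from the base axis. Payload 10.2 kg.
Tool frame: the origin (TCP) lies at the very end of the fingers, on their centre line; the grasp point (between the pads) lies 19 mm behind it (bot.pinch_z is the distance from the TCP to the grasp point, in m); z points along the fingers, y is the direction in which the jaws open and shut (so a half turn about z gives the same grasp; the last joint's range is limited). The gripper opens to 88 mm and grips with 3 to 60 N. Pads are 18 mm wide; open, the fingers measure 123 mm over their backs; the gripper's body (75 mm by 187 mm) begins 45 mm behind the grasp point.
Start: joints at [-1.568, 0.313, 1.498, -0, 1.331, -0.223], TCP at [0.118, -0.512, 0.239] pointing down, gripper open.
Joint ranges: [-2.94, 2.94], [-0.97, 2.17], [0.19, 2.56], [-1.23, 4.37], [0.02, 3.11], [-2.88, 2.88]. Speed limits (rad/s): [2.39, 2.39, 3.01, 3.14, 3.14, 3.14].

INTERFACE

Orientations are given as a unit quaternion [w, x, y, z].
In Python, from bench import bot gives the robot as it stands.
- The arm moves only by the tool servo_tool, never from a script. Its argument "steps" is one flat list of numbers, 7 for each row, row after row: the turn, a rotation vector about the world's x, y, z in degrees, then the shift along the world's x, y, z in cm, then the closure, from 0 (fully open) to 1 (shut). A call has 1 to 5 rows; each row shifts and turns the commanded pose from where the row before left it; what a row does not reach is not made up. A row lasts 1/10 s, in which the tool goes at most 50 mm and 8.59 degrees, less where a joint would pass 70% of its speed; a pose out of reach is approached as far as the arm can. A call is refused whole if a number of a shift passes 5 or a number of a turn 8.59, either way. A call with a gripper value outside its range is refused whole. The fingers move at their own pace and stop on an object; "grip_force" is the grip in N (left out, the last holds). Time passes only in rows, so rows that do not move let the fingers close. It gives the time, the measured TCP pose, the force and the opening at its end, in the units of the state.
- bot.sense(): the state, without advancing time (a new reading comes with each control period).
- bot.snapshot(name): name is "side" or "top"; returns the picture (420x560x3 uint8, red, green, blue); there is no depth.
- bot.camera_info(name): a dict with "fx", "fy", "cx", "cy" (pixels), "rvec" (rotation vector, rad) and "tvec" (3), from world to camera coordinates, as OpenCV has them. Camera axes: x right, y down, z forward; pixel columns grow to the right and rows downward; lengths in m; the calibration is good to about 2 mm. A picture is of the moment at which its call begins. camera_info takes no time and is no camera call.
- bot.hand_in(): hands the job in, once; it reports no verdict.
Trained networks look in the newest picture that a camera, given by its name, has taken for a name from the list of things; names that differ only in an ending like _2 or _b are one class to them, and where a whole thing is asked for, a point or a joint stands for the part that bears it (a point fixed in the world has none). Each returns a list of dicts, best first, with "conf" (0 to 1); they miss things now and then, are a little off and sometimes report something else, mostly with a low value. They report only what shows in the picture. A call takes as long as a camera call. They do not tell look-alikes from the thing itself.
- bot.find_in(camera, query): "point" ([column, row] in pixels, amid what is visible of it).
- bot.pinpoint(camera, query): "point" ([column, row] in pixels: a listed point, or the origin of a listed thing).
The state is a dict: "time_s": time; "q": joint angles; "qvel": joint speeds; "tau": joint torques, N m; "tcp_pos": TCP position; "eef_rot": TCP orientation; "ft_force": force on the tool from outside, world axes, zero at the start; "moment": the same for the moment, N m; "opening": finger opening in m.
Only numpy, scipy, OpenCV 4.12 (cv2) and the standard library are available. Lean on these libraries where they do the work, as an engineer would, in place of code of your own. Each camera call takes 0.05 s, during which the arm holds its last target.

TASK

Take the pry bar, lay it over the fulcrum block and slide it into the pocket under the front of the dough roller with a light touch until you feel it stop against the end wall. Keeping the bar home, lever the roller's front up with it until both yellow spring props have slipped underneath, let it down gently onto them, then pull the bar out and lay it flat on the table clear of the roller, the bed and the fulcrum block. Raise the roller with the bar only, and leave everything else where it is.

Things in the scene. Friction and masses are not known exactly. Their poses are not given: they have to be found in the camera images.
- bar_grip (a point): centre of the handle of the loose pry bar (0.3 kg). Its x axis points along the bar to the tip, its z axis is up when the bar lies on its flat underside. Handle: blue, 110 mm long, 24 mm wide, 28 mm high, centred here. The dark steel blade runs on from it: 20 mm wide, 8 mm thick, its underside flush with the handle's underside (14 mm below this point), its end 230 mm ahead of this point
- pry_bar: the pry bar; origin 14 mm under point bar_grip, on the underside
- bar_tip (a point): end of the bar's blade, 230 mm along x from bar_grip and 10 mm lower, half-way through the 8 mm blade
- fulcrum_top (a point): middle of the rounded top (radius 10 mm, 50 mm wide) of the fixed red steel fulcrum block, 50 mm above the table; its x axis points to the roller. The block is 36 mm long, its foot 60 mm
- fulcrum: the fulcrum block; origin on the table under fulcrum_top
- bed: fixed dark steel bed plate, 200 x 170 x 6 mm, under the roller; origin under its centre, x axis to the rear (away from the fulcrum). A ledge at the back and low guides at the sides keep the roller in place; grey housings at the front left and right hold the props
- roller: small dough roller, about 2.2 kg with its weight towards the rear (some 6 to 13 N on the bar when levered), loose on the bed: a grey base 160 (x) x 120 x 92 mm with two steel rollers above, 164 mm high in all; origin under the centre of its base, x axis to the rear. Levered up, it turns about the lower rear edge of its base
- pocket_mouth (a point): middle of the mouth of the pocket in the base's front face, 54 mm above the table (a bar level on the fulcrum points into it); x axis points in. 48 mm wide, open below, roof 30 mm above this point. It ends in an unseen wall 34 to 70 mm in, different every time: feel for it. A load pad right before the wall hangs lower than the roof (see roller_front)
- roller_front (a point): middle of the base's front face, 85 mm above its underside; must rise about 10 mm before the props can slip under; the pocket's end wall draws back 3 mm meanwhile. The bar lifts the base only under the load pad: the last 8 mm before the wall, 8 mm above pocket_mouth's height. A bar not pushed right in meets only the high roof, and its handle meets the table too soon
- prop_left (a joint): left yellow spring prop, a tongue 24 mm wide whose top is 7.5 mm above the bed; 0 = held outside by the side of the roller's base, 0.014 m = slipped fully underneath. It moves by itself (spring about 1.5 N) when the base is high enough, and carries the base then
- prop_right (a joint): right yellow spring prop, likewise
- scraper: dough scraper with wooden grip, 99 x 126 x 20 mm, a bystander; origin under its centre
- marker: black felt marker, 128 mm long, a bystander; origin under its centre
- pen: white felt marker with a red cap, 128 mm long, a bystander; origin under its centre
Things that resemble listed ones, but are neither listed nor needed, are in the scene too. What is shaped like the fulcrum but green is not meant.

How it is judged:
On the way, in this order (a step that is already met when the one before it is completed fails the run):
1. the bar's end is in the pocket under the roller's base (x of bar_tip in the frame of pocket_mouth above 0.028 m and y of bar_tip in the frame of pocket_mouth between -0.02 and 0.02 m and value of joint each of prop_left, prop_right below 0.005 m), for 0.1 s.
2. the roller's front is levered up by the bar over the fulcrum and both props are underneath (value of joint each of prop_left, prop_right above 0.01 m and contact force between pry_bar and roller above 3 N and contact force between pry_bar and fulcrum above 3 N), for 0.1 s.
At the end, for the whole second after the job is handed in: both props are at least 10 mm under the roller and its front rests on them (front point 96 to 103 mm above the bed's underside); the bar lies flat and still on the table (handle centre below 18 mm), touching neither roller, bed nor fulcrum, its tip over 110 mm from the roller's centre (value of joint each of prop_left, prop_right above 0.01 m and z of roller_front in the frame of bed between 0.096 and 0.103 m and height (world z) of bar_grip below 0.018 m and angle between bar_grip's own z axis and vertical below 0.1 rad and contact force between pry_bar and roller below 0.1 N and contact force between pry_bar and fulcrum below 0.1 N and contact force between pry_bar and bed below 0.1 N and horizontal distance between bar_tip and roller above 0.11 m and linear speed of each of roller, pry_bar below 0.01 m/s).
It fails at once if the bar is rammed or forced against the roller with more than 20 N (contact force between pry_bar and roller above 20 N).
It fails at once if the roller is dropped or jerked (faster than 0.1 m/s) (linear speed of roller above 0.1 m/s).
It fails at once if the robot itself pushes the roller (more than 2 N) (contact force between any of the fingers, the arm and roller above 2 N).
It fails at once if the scraper or one of the two felt markers is moved by more than 30 mm (distance of any of scraper, marker, pen from where it was at the start of the episode above 0.03 m).
It also fails if it takes over 64 s, if anything falls off the work surface, if the arm or the gripper's body presses on something with over 40 N, if the wrist force passes 120 N, or if a joint passes its speed limit or range.

## Working session

There is one attempt and no reset: what is moved stays moved. The work goes in short steps, Python scripts to look and compute and a tool call to move; the robot and the scene stay as the last step left them, time stands still between calls to the robot, and variables do not carry over. Pictures are saved under pics/ and viewed, and the job is handed in when it is done.

Besides the shell and the picture viewer there is one more tool, called after "Emit:" by a JSON object that holds its "op" and its "data", one argument or row to a line. servo_tool: Moves the arm, as the interface text tells. Its arguments: {"type":"object","properties":{"steps":{"type":"array","items":{"type":"number"}},"grip_force":{"type":"number"}},"required":["steps"]}

```bash
ls; mkdir -p pics; python3 - <<'E'
from bench import bot
import cv2
for n in ("top","side"):
    im=bot.snapshot(n); cv2.imwrite(f"pics/{n}0.png",im[:,:,::-1])
    print(n,bot.camera_info(n))
    for q in ("bar_grip","bar_tip","fulcrum_top","pocket_mouth","roller_front","roller","bed","prop_left","prop_right"):
        print(q,[(([round(v) for v in d["point"]]),round(d["conf"],2)) for d in bot.pinpoint(n,q)][:4])
print(bot.sense())
E
```

```text
pics
top {'fx': 459.32093549829557, 'fy': 459.32093549829557, 'cx': 284.3739585538831, 'cy': 214.03003119030168, 'rvec': array([ 2.15259432, -2.11330079,  0.19833089]), 'tvec': array([0.07336424, 0.60785473, 1.27977148])}
bar_grip [([333, 269], 0.92)]
bar_tip [([396, 220], 0.71)]
fulcrum_top [([283, 276], 0.82)]
pocket_mouth [([186, 217], 0.56)]
roller_front [([187, 215], 0.55)]
roller [([185, 192], 0.77), ([336, 266], 0.36)]
bed []Traceback (most recent call last):
  File "<stdin>", line 7, in <module>
ValueError: it knows: bar_grip, bar_tip, bed, fulcrum, fulcrum_top, marker, pen, pocket_mouth, pry_bar, roller, roller_front, scraper
```

```bash
python3 - <<'E'
from bench import bot
import cv2
n="side"
im=bot.snapshot(n); cv2.imwrite(f"pics/{n}0.png",im[:,:,::-1])
print(n,bot.camera_info(n))
for q in ("bar_grip","bar_tip","fulcrum_top","pocket_mouth","roller"):
        print(q,[(([round(v) for v in d["point"]]),round(d["conf"],2)) for d in bot.pinpoint(n,q)][:4])
print(bot.sense())
E
```

```text
side {'fx': 379.8528945563629, 'fy': 379.8528945563629, 'cx': 287.33273606389696, 'cy': 208.4947735737809, 'rvec': array([ 2.10596638, -0.08108667,  0.06538238]), 'tvec': array([-0.60679246,  0.11351   ,  1.1394934 ])}
bar_grip [([236, 250], 0.61), ([349, 243], 0.18)]
bar_tip [([352, 244], 0.26)]
fulcrum_top [([230, 214], 0.88), ([269, 179], 0.4)]
pocket_mouth [([273, 177], 0.98), ([322, 251], 0.73)]
roller [([298, 184], 0.97)]
{'time_s': 0.7, 'q': array([-1.56841437e+00,  3.12880680e-01,  1.49768771e+00, -3.06581299e-06,
        1.33101835e+00, -2.23429689e-01]), 'qvel': array([ 5.61401485e-05, -1.67456682e-04,  1.07432753e-03, -9.70035643e-04,
       -8.07944151e-04, -2.51574048e-04]), 'tau': array([ 3.12453514e-03, -4.02042425e+01, -2.52384889e+01,  6.95911003e-02,
        3.19483539e-02, -9.21216895e-06]), 'tcp_pos': array([ 0.1175184 , -0.51168334,  0.2387347 ]), 'eef_rot': array([ 2.77754662e-06,  9.93632864e-01,  1.12666458e-01, -1.80643485e-06]), 'ft_force': array([-0.07944905,  0.63284657, -0.14707606]), 'moment': array([-0.00195623, -0.02853393, -0.04425751]), 'opening': 0.0883106518487239}
```

View pics/top0.png

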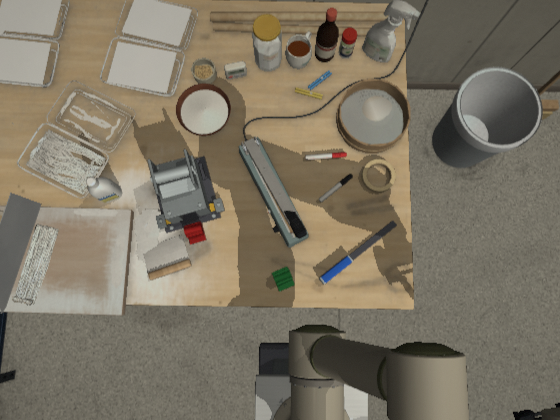

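View pics/side0.png

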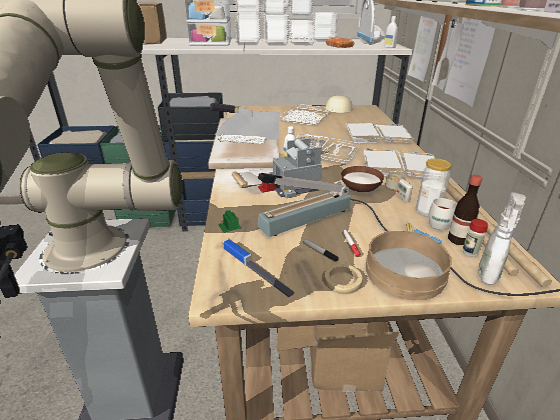

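The top picture shows the red fulcrum at about (194,233), in front of the roller at (185,195). The green look-alike is at (283,279), and the network's fulcrum_top at (283,276) is that decoy. The blue and steel bar runs from (322,280) to (396,224), with the scraper at (167,257), marker at (335,188) and pen at (325,155). The red block fits the description.

```bash
cat > h.py <<'E'
import numpy as np, cv2
from bench import bot
def cam(n):
    c=bot.camera_info(n);R=cv2.Rodrigues(c["rvec"])[0];return c,R,np.array(c["tvec"])
def ray(n,uv,z):
    c,R,t=cam(n);d=R.T@np.array([(uv[0]-c["cx"])/c["fx"],(uv[1]-c["cy"])/c["fy"],1]);o=-R.T@t
    return o+d*(z-o[2])/d[2]
def proj(n,P):
    c,R,t=cam(n);p=R@np.asarray(P,float)+t
    return np.array([c["fx"]*p[0]/p[2]+c["cx"],c["fy"]*p[1]/p[2]+c["cy"]])
def crop(n,im,u,v,w,h,s,name):
    cv2.imwrite(name,cv2.resize(im[v:v+h,u:u+w,::-1],None,fx=s,fy=s,interpolation=cv2.INTER_CUBIC))
E
python3 - <<'E'
from h import *
t=cv2.imread("pics/top0.png")[:,:,::-1]; s=cv2.imread("pics/side0.png")[:,:,::-1]
crop("top",t,135,140,100,150,4,"pics/t1.png")
crop("top",t,310,210,100,80,8,"pics/t2.png")
crop("side",s,225,130,120,90,6,"pics/s1.png")
for q,uv,z in [("green",(283,276),.05),("handle_net",(333,269),.028),("tip_net",(396,220),.008),("pocket",(186,217),.054),("redful",(194,233),.05),("front",(187,215),.091),("scr",(167,257),.0)]:
    print(q,ray("top",uv,z).round(3))
for n in("top","side"): print(n,(-cam(n)[1].T@cam(n)[2]).round(3))
E
```

```text
green [0.428 0.085 0.05 ]
handle_net [ 0.452 -0.059  0.028]
tip_net [ 0.603 -0.251  0.008]
pocket [0.592 0.369 0.054]
redful [0.546 0.344 0.05 ]
front [0.592 0.359 0.091]
scr [0.48 0.43 0.  ]
top [0.372 0.094 1.366]
side [ 0.517 -0.969  0.688]
```

View pics/t1.png

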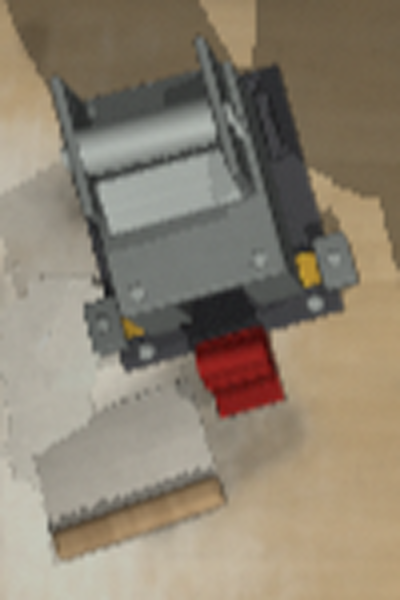

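View pics/t2.png

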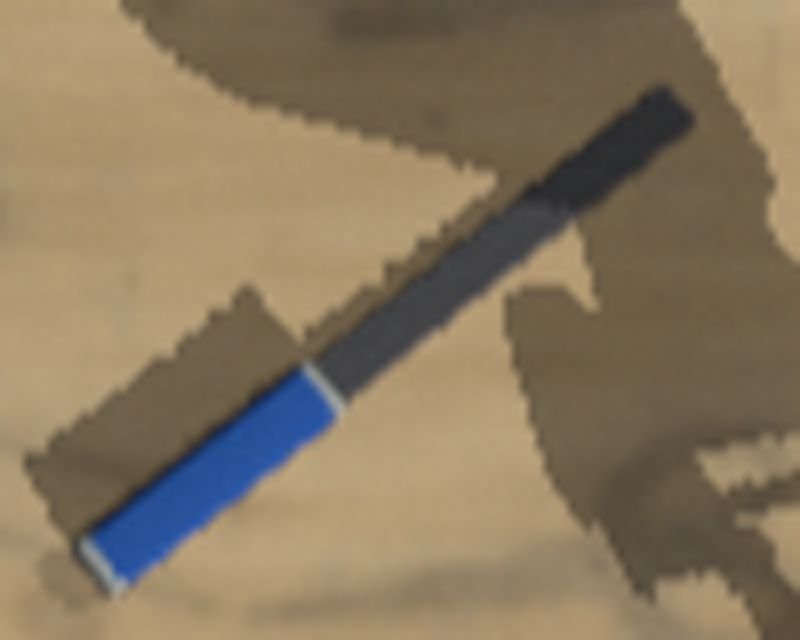

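View pics/s1.png

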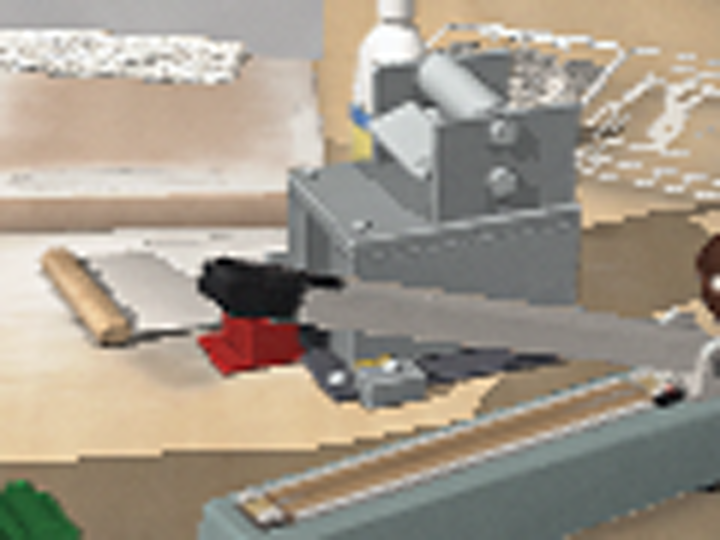

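```bash
python3 - <<'E'
from h import *
f=lambda u,v,z:ray("top",(135+u/4,140+v/4),z)
a=f(122,368,.006);b=f(345,312,.006);c=f(280,65,.006)
print("bed corners",a.round(4),b.round(4),c.round(4),np.linalg.norm(a-b),np.linalg.norm(b-c))
d=f(108,312,.098);e=f(290,268,.098)
print("base front top",d.round(4),e.round(4),np.linalg.norm(d-e))
# fulcrum top corners
g=f(198,345,.05)
print([f(*p,.05).round(4) for p in((205,378),(272,360),(198,345),(262,330))])
print("foot rear",[f(*p,0.).round(4) for p in((220,416),(285,400))])
for p in ((a-b),(b-c),(d-e)): print(np.degrees(np.arctan2(p[1],p[0])))
k=lambda u,v,z:ray("top",(310+u/8,210+v/8),z)
# handle top corners
H=[k(*p,.028) for p in((80,545),(120,592),(345,405),(305,362))]
T=[k(*p,.008) for p in((655,85),(693,120))]
tip=np.mean(T,0);hc=np.mean(H,0);print("hc",hc,"tip",tip,np.linalg.norm((tip-hc)[:2]),np.degrees(np.arctan2(*(tip-hc)[[1,0]])))
print("lens",np.linalg.norm(H[0]-H[3]),np.linalg.norm(H[0]-H[1]))
E
```

```text
bed corners [0.5537 0.4373 0.006 ] [0.5991 0.2732 0.006 ] [0.7903 0.331  0.006 ] 0.17020360981022117 0.1997744152016719
base front top [0.5806 0.4263 0.098 ] [0.6143 0.3009 0.098 ] 0.12977256696509162
[array([0.5416, 0.3661, 0.05  ]), array([0.5556, 0.3186, 0.05  ]), array([0.5656, 0.3725, 0.05  ]), array([0.5774, 0.3269, 0.05  ])]
foot rear [array([0.5198, 0.3637, 0.    ]), array([0.5327, 0.316 , 0.    ])]
105.49067470332346
-163.1776582404831
105.06566390773972
hc [ 0.45067424 -0.06999237  0.028     ] tip [ 0.59413158 -0.2458617   0.008     ] 0.22695821299015384 -50.79573192667395
lens 0.10612935651590287 0.021982400575066268
```

```bash
cat > ov.py <<'E'
from h import *
def frame(o,yaw):
    c,s=np.cos(yaw),np.sin(yaw);return lambda p:np.array([o[0]+c*p[0]-s*p[1],o[1]+s*p[0]+c*p[1],p[2]])
def box(F,x0,x1,y0,y1,z0,z1):
    P=[F((x,y,z)) for z in(z0,z1) for x,y in((x0,y0),(x1,y0),(x1,y1),(x0,y1))]
    return [(P[i],P[(i+1)%4]) for i in range(4)]+[(P[4+i],P[4+(i+1)%4]) for i in range(4)]+[(P[i],P[i+4]) for i in range(4)]
def draw(n,im,segs,col,u,v,w,h,s):
    for a,b in segs:
        p=((proj(n,a)-[u,v]+.5)*s-.5);q=((proj(n,b)-[u,v]+.5)*s-.5)
        cv2.line(im,tuple(int(i) for i in p),tuple(int(i) for i in q),col,1,cv2.LINE_AA)
E
cat > ov1.py <<'E'
from ov import *
import sys
bx,by,yaw,rx,fx,nm=[float(v) for v in sys.argv[1:6]]+[sys.argv[6]]
F=frame((bx,by),np.radians(yaw))
out=[]
for n,(u,v,w,h,s) in {"top":(140,145,100,110,7),"side":(235,145,100,65,8)}.items():
    im=cv2.imread(f"pics/{n}0.png")[v:v+h,u:u+w];im=cv2.resize(im,None,fx=s,fy=s,interpolation=cv2.INTER_CUBIC)
    draw(n,im,box(F,-.1,.1,-.085,.085,0,.006),(0,255,0),u,v,w,h,s)
    draw(n,im,box(F,rx-.08,rx+.08,-.06,.06,.006,.098),(0,255,255),u,v,w,h,s)
    draw(n,im,box(F,fx-.018,fx+.018,-.025,.025,0,.05),(255,0,255),u,v,w,h,s)
    draw(n,im,box(F,fx-.03,fx+.03,-.025,.025,0,.0),(255,255,0),u,v,w,h,s)
    draw(n,im,box(F,rx-.08,rx-.03,-.024,.024,.006,.084),(255,160,0),u,v,w,h,s)
    cv2.imwrite(f"pics/ov_{n}_{nm}.png",im)
E
python3 ov1.py .6725 .3828 16 0 -.12 a
```

```text
(no output)
```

View pics/ov_top_a.png

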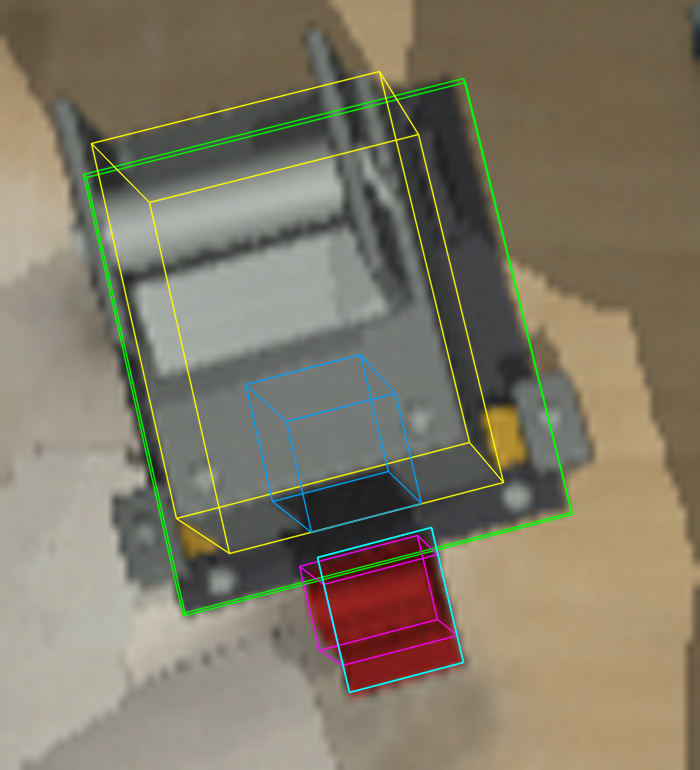

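View pics/ov_side_a.png

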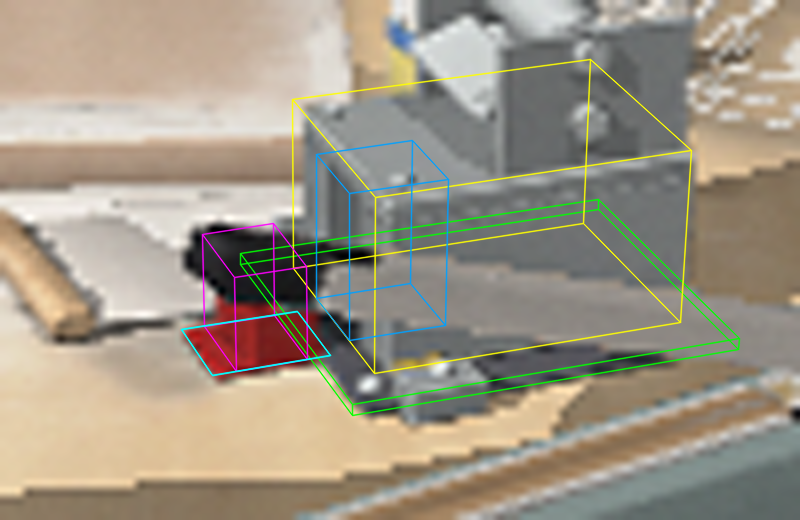

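Projected onto the pictures, the model boxes fit well: bed centre (0.6725, 0.3828), yaw about 16°, fulcrum 120 mm in front of it on the axis. Bar handle centre is about (0.449, -0.069), pointing -50.8°. Moving above the bar.

Emit:
{"op": "servo_tool", "data": {
  "steps": [0,0,8.3,2.4,3.15,0,0,0,0,8.3,2.4,3.15,0,0,0,0,8.3,2.4,3.15,0,0,0,0,8.3,2.4,3.15,0,0,0,0,8.3,2.4,3.15,0,0],
  "grip_force": 50
}}

```text
time_s: 1.2
tcp_pos: [0.2382, -0.3528, 0.2388]
eef_rot: [0.0, 0.888, 0.46, 0.0]
ft_force: [1.3, -0.8, 1.1]
opening: 0.0881
```

Emit:
{"op": "servo_tool", "data": {
  "steps": [0,0,8.3,2.4,3.15,0,0,0,0,8.3,2.4,3.15,0,0,0,0,8.3,2.4,3.15,0,0,0,0,8.3,2.4,3.15,0,0,0,0,8.3,2.4,3.15,0,0]
}}

```text
time_s: 1.7
tcp_pos: [0.3583, -0.1953, 0.2389]
eef_rot: [0.0, 0.667, 0.745, -0.0]
ft_force: [0.7, -0.9, 0.2]
opening: 0.0881
```

Emit:
{"op": "servo_tool", "data": {
  "steps": [0,0,8.3,2.3,3.15,0,0,0,0,8.3,2.3,3.15,0,0,0,0,8.3,2.3,3.15,0,0,0,0,8.3,2.3,3.15,0,0,0,0,0,0,0,0,0]
}}

```text
time_s: 2.2
tcp_pos: [0.4509, -0.0678, 0.2387]
eef_rot: [0.0, 0.426, 0.905, 0.0]
ft_force: [-0.0, 0.2, 0.5]
opening: 0.088
```

Emit:
{"op": "servo_tool", "data": {
  "steps": [0,0,-0.4,-0.2,-0.1,-4.5,0,0,0,0,0,0,-4.5,0,0,0,0,0,0,-4.5,0,0,0,0,0,0,-4,0,0,0,0,0,0,-2,0]
}}

```text
time_s: 2.7
tcp_pos: [0.4458, -0.0718, 0.041]
eef_rot: [-0.002, 0.434, 0.901, -0.0]
ft_force: [-0.2, -0.4, -0.3]
opening: 0.088
```

```bash
python3 - <<'E'
from h import *
im=bot.snapshot("side"); crop("side",im,170,180,160,120,5,"pics/s2.png")
print(bot.sense()["tcp_pos"])
E
```

```text
[ 0.44507723 -0.07150815  0.03954012]
```

View pics/s2.png

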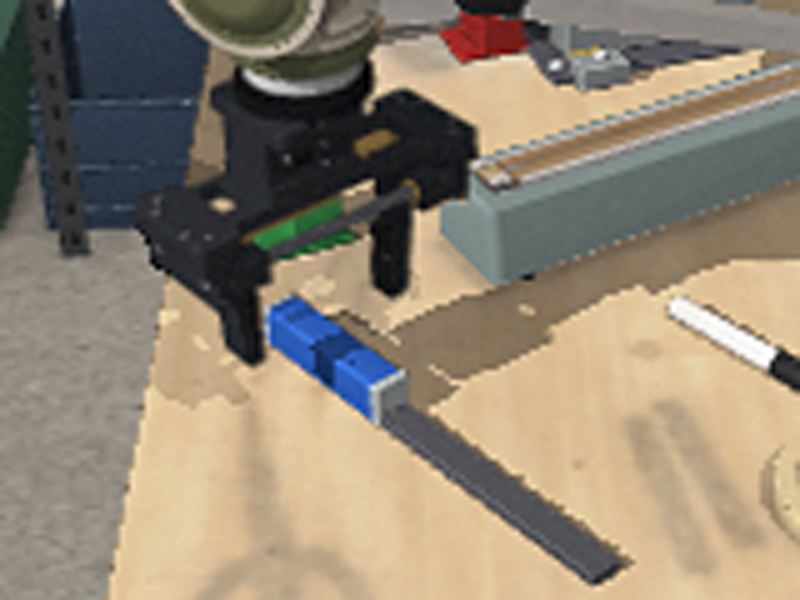

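Emit:
{"op": "servo_tool", "data": {
  "steps": [0,0,0,0.4,0.25,0,0,0,0,0,0,0,-1.7,0,0,0,0,0,0,-1.7,0,0,0,0,0,0,0,0]
}}

```text
time_s: 3.15
tcp_pos: [0.4516, -0.0693, 0.0099]
eef_rot: [-0.0, 0.433, 0.901, -0.0]
ft_force: [-0.0, -0.2, 0.4]
opening: 0.0879
```

Emit:
{"op": "servo_tool", "data": {
  "steps": [0,0,0,-0.2,0,-0.5,0,0,0,0,0,0,0,0.5,0,0,0,0,0,0,1,0,0,0,0,0,0,1,0,0,0,0,0,0,1]
}}

```text
time_s: 3.65
tcp_pos: [0.4497, -0.0693, 0.0051]
eef_rot: [0.0, 0.433, 0.902, 0.0]
ft_force: [-0.2, -0.1, -0.6]
opening: 0.058
```

Emit:
{"op": "servo_tool", "data": {
  "steps": [0,0,0,0,0,0,1,0,0,0,0,0,0,1,0,0,0,0,0,0,1]
}}

```text
time_s: 3.95
tcp_pos: [0.4495, -0.0692, 0.0047]
eef_rot: [-0.0, 0.433, 0.902, -0.0]
ft_force: [0.2, 0.1, 0.1]
opening: 0.0344
```

Emit:
{"op": "servo_tool", "data": {
  "steps": [0,0,0,0,0,0,1,0,0,0,0,0,0,1,0,0,0,0,0,0,1,0,0,0,0,0,2,1,0,0,0,0,0,4,1]
}}

```text
time_s: 4.45
tcp_pos: [0.4476, -0.0685, 0.0633]
eef_rot: [-0.003, 0.433, 0.902, -0.0]
ft_force: [0.9, -0.4, -3.0]
opening: 0.0238
```

Emit:
{"op": "servo_tool", "data": {
  "steps": [0,0,0,0,0,4,1,0,0,0,0,0,5,1,0,0,0,0,0,4,1,0,0,0,0,0,0,1]
}}

```text
time_s: 4.85
tcp_pos: [0.4511, -0.0699, 0.1991]
eef_rot: [0.004, 0.433, 0.902, 0.0]
ft_force: [0.4, -1.0, -4.3]
opening: 0.0236
```

```bash
python3 - <<'E'
from h import *
im=bot.snapshot("side"); crop("side",im,150,100,240,180,3,"pics/s3.png")
im=bot.snapshot("top"); cv2.imwrite("pics/t3.png",im[:,:,::-1])
print(bot.sense()["tcp_pos"])
E
```

```text
[ 0.4490766  -0.06903064  0.19409106]
```

View pics/s3.png

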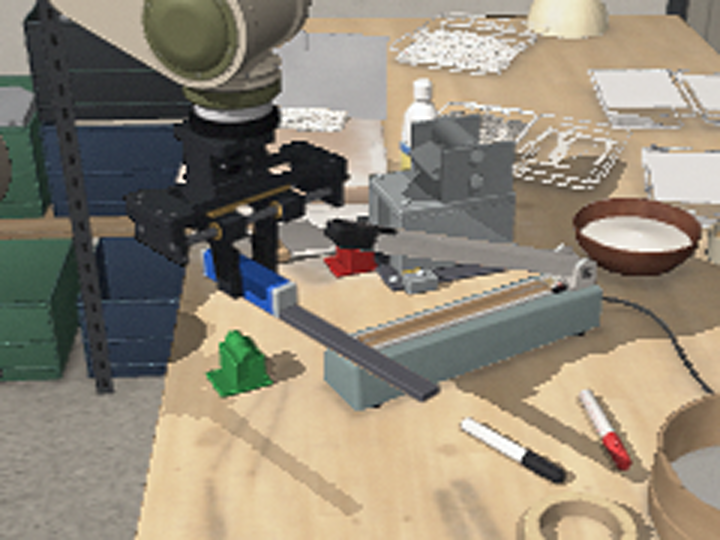

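View pics/t3.png

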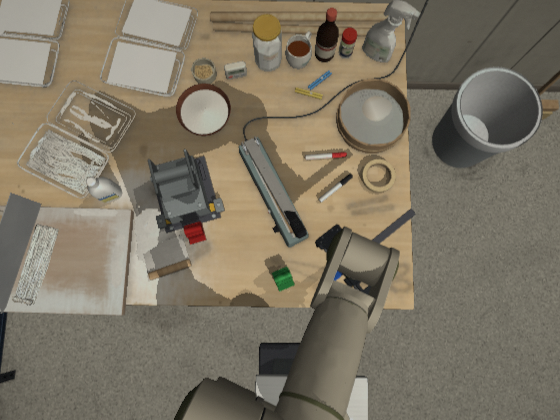

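```bash
python3 - <<'E'
from h import *
def tri(a,b):
    c1,R1,t1=cam("top");c2,R2,t2=cam("side")
    K=lambda c:np.array([[c["fx"],0,c["cx"]],[0,c["fy"],c["cy"]],[0,0,1]])
    X=cv2.triangulatePoints(K(c1)@np.c_[R1,t1],K(c2)@np.c_[R2,t2],np.array(a,float).reshape(2,1),np.array(b,float).reshape(2,1));return (X[:3]/X[3]).ravel()
print("knob",tri((297,226),(268,177)))
print("bar tip",tri((411,213),(150+430/3,100+393/3)))
# predicted tip
g=np.array([.449,-.069,.194-.0007]);u=np.array([np.cos(np.radians(-50.8)),np.sin(np.radians(-50.8)),0])
print(g+.23*u)
for p in ((225,490),(218,478),(190,390)): print("scraper",ray("top",(135+p[0]/4,140+p[1]/4),.01))
E
```

```text
knob [0.55197406 0.05232739 0.18971433]
bar tip [ 0.59428137 -0.24395645  0.19322368]
[ 0.59436674 -0.24723723  0.1933    ]
scraper [0.46427912 0.35515739 0.01      ]
scraper [0.4729724  0.36075739 0.01      ]
scraper [0.53763822 0.38495642 0.01      ]
```

Emit:
{"op": "servo_tool", "data": {
  "steps": [0,0,0,0,0,4.5,1,0,0,0,0,0,4.5,1,0,0,7.4,-1,4,0,1,0,0,7.4,-1,4,0,1,0,0,7.4,-1,4,0,1]
}}

```text
time_s: 5.45
tcp_pos: [0.4184, 0.052, 0.2824]
eef_rot: [-0.002, 0.249, 0.969, -0.0]
ft_force: [0.8, 0.6, -2.6]
opening: 0.0238
```

Emit:
{"op": "servo_tool", "data": {
  "steps": [0,0,7.4,-1,4,0,1,0,0,7.4,-1,4,0,1,0,0,7.4,-1,4,0,1,0,0,7.4,-1,4,0,1,0,0,7.4,-1,4,0,1]
}}

```text
time_s: 5.95
tcp_pos: [0.3683, 0.2521, 0.2823]
eef_rot: [-0.002, -0.072, 0.997, -0.001]
ft_force: [1.5, -0.3, -2.2]
opening: 0.0232
```

Emit:
{"op": "servo_tool", "data": {
  "steps": [0,0,7.4,-1,4,0,1,0,0,0,0,0,0,1,0,0,0,0,0,0,1,0,0,0,0,0,0,1]
}}

```text
time_s: 6.35
tcp_pos: [0.3595, 0.29, 0.2834]
eef_rot: [-0.001, -0.133, 0.991, -0.001]
ft_force: [0.3, 0.6, -3.2]
opening: 0.0233
```

```bash
python3 - <<'E'
from h import *
im=bot.snapshot("top"); cv2.imwrite("pics/t4.png",im[:,:,::-1])
im=bot.snapshot("side"); crop("side",im,150,80,240,180,3,"pics/s4.png")
s=bot.sense();print(s["tcp_pos"],s["eef_rot"],s["ft_force"],s["moment"],s["time_s"],s["q"])
E
```

```text
[0.35982884 0.28988589 0.28409406] [-6.04129064e-04 -1.32353587e-01  9.91202349e-01 -2.57449752e-04] [ 1.08605241  0.23830382 -3.57384988] [ 0.02350542 -0.05296866  0.03475847] 6.45 [ 4.23812090e-01  1.41410932e-01  1.59462001e+00 -1.48490737e-04
  1.40686692e+00 -1.41244613e+00]
```

View pics/t4.png

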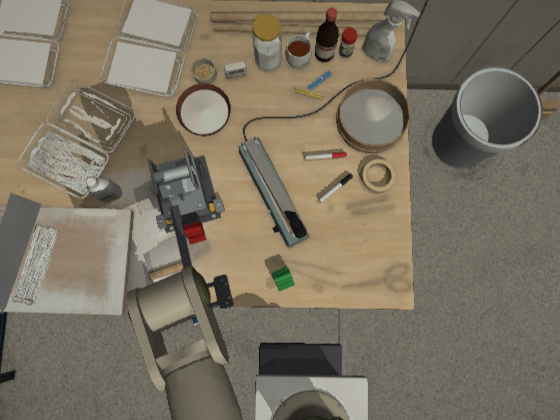

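View pics/s4.png

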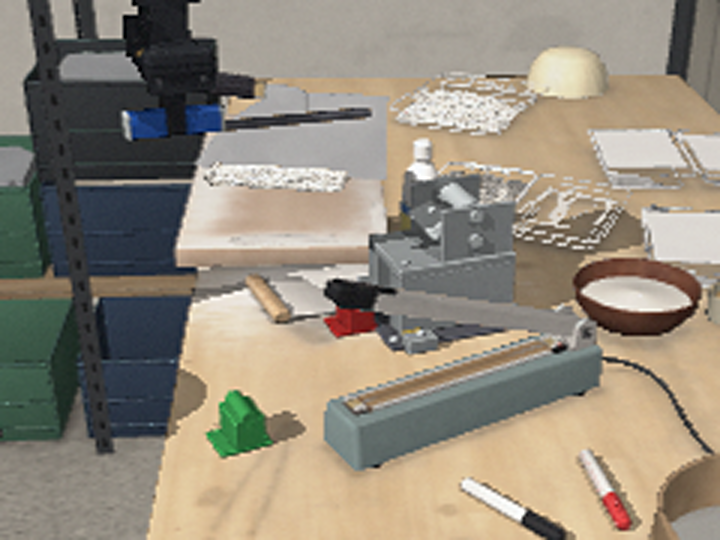

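```bash
cat > barov.py <<'E'
from ov import *
import sys
def run(u,v,w,h,s,nm,n="top",dt=0.0,dl=0.0,dy=0.0,gz=-.0047,pitch=0):
    im0=bot.snapshot(n)[:,:,::-1].copy()
    S=bot.sense();q=S["eef_rot"];
    from scipy.spatial.transform import Rotation as Ro
    R=Ro.from_quat([q[1],q[2],q[3],q[0]]).as_matrix()
    # bar axes: x=-tool x, z=-tool z
    X=-R[:,0];Z=-R[:,2];Y=np.cross(Z,X)
    o=S["tcp_pos"]+X*dl+Y*dt+Z*(gz)
    Fm=lambda p:o+X*p[0]+Y*p[1]+Z*p[2]
    im=cv2.resize(im0[v:v+h,u:u+w],None,fx=s,fy=s,interpolation=cv2.INTER_CUBIC)
    cv2.imwrite(nm.replace(".png","_raw.png"),im)
    draw(n,im,box(Fm,.055,.23,-.01,.01,0,.008),(0,255,0),u,v,w,h,s)
    draw(n,im,box(Fm,-.055,.055,-.012,.012,0,.028),(0,255,255),u,v,w,h,s)
    cv2.imwrite(nm,im)
    c,sn=np.cos(np.radians(16)),np.sin(np.radians(16))
    tip=Fm((.23,0,.004));d=tip[:2]-[.6725,.3828]
    print("tip",tip.round(4),"s",round(c*d[0]+sn*d[1],4),"lat",round(-sn*d[0]+c*d[1],4),"yaw",round(np.degrees(np.arctan2(X[1],X[0])),2),"pitch",round(np.degrees(np.arcsin(X[2])),2),S["ft_force"].round(2),S["moment"].round(2),S["time_s"])
E
python3 - <<'E'
from barov import *
run(150,190,60,60,10,"pics/b1.png")
run(180,105,110,30,7,"pics/b2.png","side")
E
```

```text
tip [0.5818 0.3503 0.2835] s -0.0961 lat -0.0062 yaw 15.22 pitch -0.04 [-0.17  0.88 -2.32] [-0.04 -0.07  0.02] 6.5
tip [0.5818 0.3505 0.2837] s -0.0961 lat -0.006 yaw 15.23 pitch -0.02 [ 0.52 -0.48 -3.2 ] [ 0.05 -0.09  0.01] 6.55
```

View pics/b1.png

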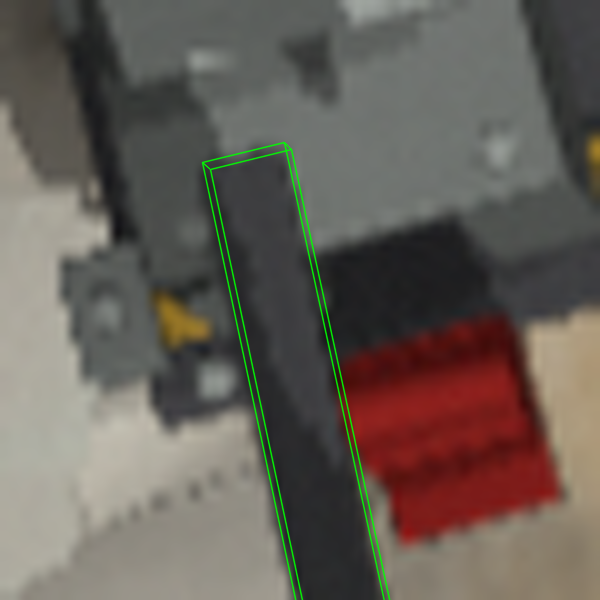

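View pics/b2.png

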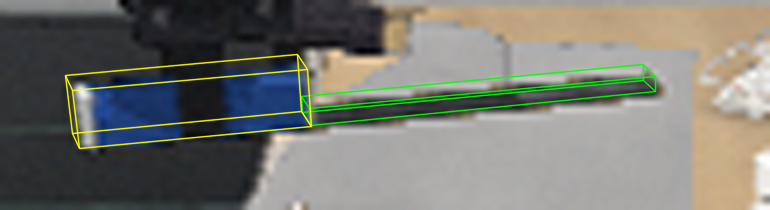

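Emit:
{"op": "servo_tool", "data": {
  "steps": [0,0,0.8,-0.1,0.3,-4,1,0,0,0,0,0,-5,1,0,0,0,0,0,-5,1,0,0,0,0,0,-4,1,0,0,0,0,0,-3,1]
}}

```text
time_s: 7.05
tcp_pos: [0.358, 0.293, 0.0725]
eef_rot: [-0.001, -0.14, 0.99, -0.0]
ft_force: [-0.1, -0.3, -2.4]
opening: 0.0236
```

Emit:
{"op": "servo_tool", "data": {
  "steps": [0,0,0,0,0,-0.4,1,0,0,0,0,0,0,1,0,0,0,0,0,0,1]
}}

```text
time_s: 7.35
tcp_pos: [0.3596, 0.2941, 0.0724]
eef_rot: [0.001, -0.14, 0.99, 0.0]
ft_force: [-0.3, -0.2, -3.0]
opening: 0.0237
```

```bash
python3 - <<'E'
from barov import *
run(140,190,90,120,6,"pics/c1.png")
run(150,140,150,90,5,"pics/c2.png","side")
print(bot.sense()["tcp_pos"])
E
```

```text
tip [0.5805 0.3581 0.0725] s -0.0952 lat 0.0016 yaw 16.13 pitch 0.19 [ 0.41 -0.64 -3.17] [ 0.04 -0.04 -0.03] 7.4
tip [0.5803 0.3581 0.0722] s -0.0954 lat 0.0016 yaw 16.13 pitch 0.17 [ 0.11  0.19 -3.06] [ 0.06 -0.05 -0.04] 7.45
[0.35938311 0.29417228 0.07225004]
```

View pics/c1.png

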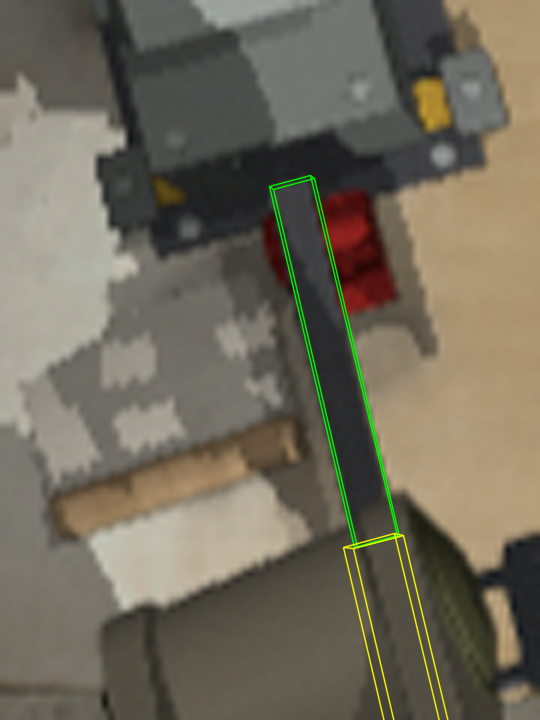

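View pics/c2.png

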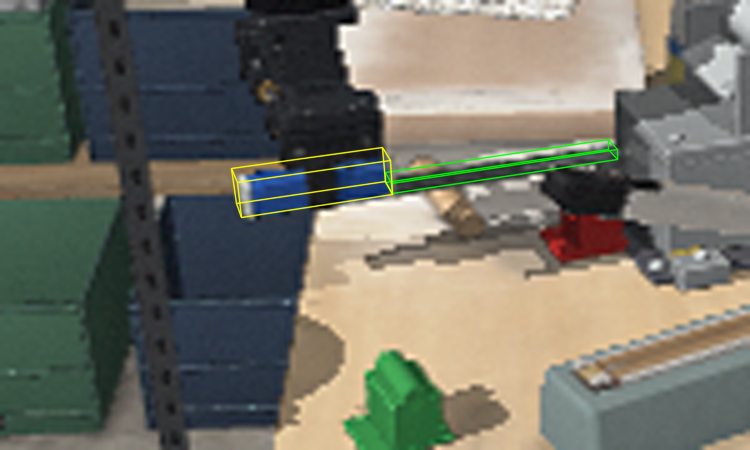

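Emit:
{"op": "servo_tool", "data": {
  "steps": [0,0,0,0.05,-0.2,-0.5,1,0,0,0,0,0,-0.5,1,0,0,0,0,0,-0.2,1,0,0,0,0,0,-0.1,1,0,0,0,0,0,0,1]
}}

```text
time_s: 7.95
tcp_pos: [0.359, 0.2918, 0.0576]
eef_rot: [-0.0, -0.14, 0.99, -0.0]
ft_force: [-0.4, -0.3, -3.0]
opening: 0.0237
```

Emit:
{"op": "servo_tool", "data": {
  "steps": [0,0,0,0,0,-0.15,1,0,0,0,0,0,0,1,0,0,0,0,0,0,1]
}}

```text
time_s: 8.25
tcp_pos: [0.359, 0.2918, 0.0562]
eef_rot: [0.0, -0.14, 0.99, 0.0]
ft_force: [-0.6, -0.5, -3.1]
opening: 0.0238
```

Emit:
{"op": "servo_tool", "data": {
  "steps": [0,0,0,0,0,-0.1,1,0,0,0,0,0,0,1,0,0,0,0,0,0,1]
}}

```text
time_s: 8.55
tcp_pos: [0.359, 0.2918, 0.0552]
eef_rot: [0.0, -0.14, 0.99, 0.0]
ft_force: [-0.1, -0.1, -2.9]
opening: 0.0234
```

Emit:
{"op": "servo_tool", "data": {
  "steps": [0,0,0,0,0,-0.1,1,0,0,0,0,0,0,1,0,0,0,0,0,0,1]
}}

```text
time_s: 8.85
tcp_pos: [0.3591, 0.2919, 0.0543]
eef_rot: [0.0, -0.14, 0.99, 0.0]
ft_force: [-0.7, -0.5, -2.0]
opening: 0.0235
```

Emit:
{"op": "servo_tool", "data": {
  "steps": [0,0,0,0.96,0.28,0,1,0,0,0,0.96,0.28,0,1,0,0,0,0,0,0,1,0,0,0,0,0,0,1]
}}

```text
time_s: 9.25
tcp_pos: [0.3787, 0.2975, 0.0541]
eef_rot: [0.0, -0.14, 0.99, 0.0]
ft_force: [0.6, 0.1, -1.6]
opening: 0.0237
```

Emit:
{"op": "servo_tool", "data": {
  "steps": [0,0,0,0.48,0.14,0,1,0,0,0,0.48,0.14,0,1,0,0,0,0.48,0.14,0,1,0,0,0,0,0,0,1,0,0,0,0,0,0,1]
}}

```text
time_s: 9.75
tcp_pos: [0.3929, 0.3017, 0.0542]
eef_rot: [0.0, -0.14, 0.99, 0.0]
ft_force: [0.5, 0.2, -2.3]
opening: 0.0238
```

```bash
python3 - <<'E'
from barov import *
run(140,190,90,120,6,"pics/d1.png")
print(bot.sense()["tcp_pos"])
E
```

```text
tip [0.6137 0.3656 0.0536] s -0.0613 lat -0.0003 yaw 16.14 pitch 0.02 [ 1.    0.1  -1.75] [ 0.12 -0.38 -0.03] 9.8
[0.39274818 0.30165812 0.05425225]
```

View pics/d1.png

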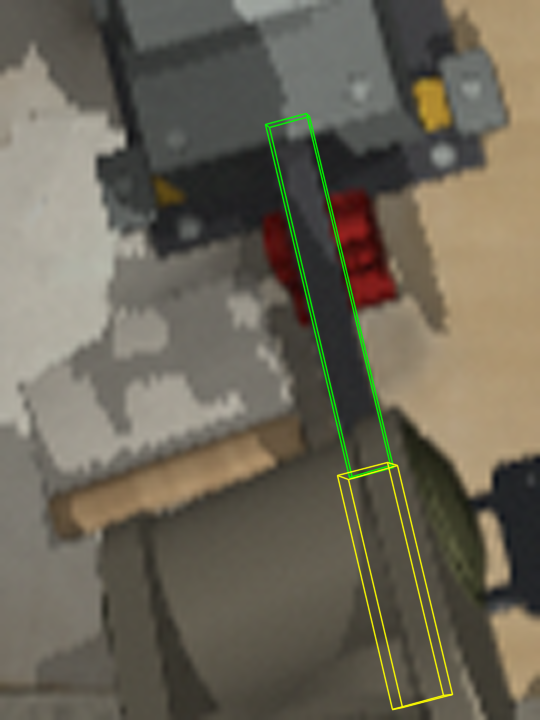

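Emit:
{"op": "servo_tool", "data": {
  "steps": [0,0,0,0.48,0.14,0,1,0,0,0,0.29,0.08,0,1,0,0,0,0,0,0,1,0,0,0,0,0,0,1]
}}

```text
time_s: 10.2
tcp_pos: [0.4006, 0.3039, 0.0542]
eef_rot: [0.0, -0.14, 0.99, 0.0]
ft_force: [1.1, 1.1, -2.4]
opening: 0.0238
```

Emit:
{"op": "servo_tool", "data": {
  "steps": [0,0,0,0.1,0.03,0,1,0,0,0,0.1,0.03,0,1,0,0,0,0,0,0,1]
}}

```text
time_s: 10.5
tcp_pos: [0.4023, 0.3044, 0.0542]
eef_rot: [-0.0, -0.14, 0.99, -0.0]
ft_force: [0.4, 0.0, -1.9]
opening: 0.0233
```

Emit:
{"op": "servo_tool", "data": {
  "steps": [0,0,0,0.1,0.03,0,1,0,0,0,0.1,0.03,0,1,0,0,0,0,0,0,1]
}}

```text
time_s: 10.8
tcp_pos: [0.4045, 0.3051, 0.0542]
eef_rot: [0.0, -0.14, 0.99, 0.0]
ft_force: [-0.4, -0.6, -1.6]
opening: 0.0236
```

Emit:
{"op": "servo_tool", "data": {
  "steps": [0,0,0,0.1,0.03,0,1,0,0,0,0.1,0.03,0,1,0,0,0,0,0,0,1]
}}

```text
time_s: 11.1
tcp_pos: [0.4065, 0.3057, 0.0543]
eef_rot: [0.0, -0.14, 0.99, 0.0]
ft_force: [-0.5, 0.6, -1.8]
opening: 0.0234
```

Emit:
{"op": "servo_tool", "data": {
  "steps": [0,0,0,0.1,0.03,0,1,0,0,0,0.1,0.03,0,1,0,0,0,0,0,0,1]
}}

```text
time_s: 11.4
tcp_pos: [0.4085, 0.3063, 0.0542]
eef_rot: [0.0, -0.14, 0.99, 0.0]
ft_force: [0.2, 0.4, -1.4]
opening: 0.024
```

Emit:
{"op": "servo_tool", "data": {
  "steps": [0,0,0,0.1,0.03,0,1,0,0,0,0.1,0.03,0,1,0,0,0,0,0,0,1]
}}

```text
time_s: 11.7
tcp_pos: [0.4105, 0.3069, 0.0542]
eef_rot: [0.0, -0.14, 0.99, 0.0]
ft_force: [-0.2, 0.2, -2.6]
opening: 0.0235
```

Emit:
{"op": "servo_tool", "data": {
  "steps": [0,0,0,0.1,0.03,0,1,0,0,0,0.1,0.03,0,1,0,0,0,0,0,0,1]
}}

```text
time_s: 12.0
tcp_pos: [0.4125, 0.3075, 0.0542]
eef_rot: [0.0, -0.14, 0.99, 0.0]
ft_force: [-1.0, 0.2, -1.2]
opening: 0.0234
```

Emit:
{"op": "servo_tool", "data": {
  "steps": [0,0,0,0.1,0.03,0,1,0,0,0,0.1,0.03,0,1,0,0,0,0,0,0,1]
}}

```text
time_s: 12.3
tcp_pos: [0.4145, 0.3081, 0.0542]
eef_rot: [0.0, -0.14, 0.99, 0.0]
ft_force: [0.6, -0.2, -1.4]
opening: 0.0238
```

Emit:
{"op": "servo_tool", "data": {
  "steps": [0,0,0,0.1,0.03,0,1,0,0,0,0.1,0.03,0,1,0,0,0,0,0,0,1]
}}

```text
time_s: 12.6
tcp_pos: [0.4165, 0.3087, 0.0542]
eef_rot: [0.0, -0.14, 0.99, 0.0]
ft_force: [0.1, -0.2, -1.3]
opening: 0.0233
```

Emit:
{"op": "servo_tool", "data": {
  "steps": [0,0,0,0.1,0.03,0,1,0,0,0,0.1,0.03,0,1,0,0,0,0,0,0,1]
}}

```text
time_s: 12.9
tcp_pos: [0.4184, 0.3093, 0.0542]
eef_rot: [0.0, -0.14, 0.99, -0.0]
ft_force: [-0.7, 0.7, -2.5]
opening: 0.0237
```

Emit:
{"op": "servo_tool", "data": {
  "steps": [0,0,0,0.1,0.03,0,1,0,0,0,0.1,0.03,0,1,0,0,0,0,0,0,1]
}}

```text
time_s: 13.2
tcp_pos: [0.4185, 0.3093, 0.0537]
eef_rot: [-0.002, -0.141, 0.99, -0.001]
ft_force: [-10.3, -3.4, 2.2]
opening: 0.0235
```

Contact is clear: about 11 N along the axis with the motion stopped, some 45 mm into the pocket. Easing back to a light preload, then starting to lever.

Emit:
{"op": "servo_tool", "data": {
  "steps": [0,0,0,-0.1,-0.03,0,1,0.28,-0.96,0,0.02,0.01,-0.25,1,0.28,-0.96,0,0.02,0.01,-0.25,1,0,0,0,0,0,0,1]
}}

```text
time_s: 13.6
tcp_pos: [0.4186, 0.3094, 0.0487]
eef_rot: [0.016, -0.14, 0.99, 0.002]
ft_force: [-5.4, -2.1, -0.2]
opening: 0.0238
```

```bash
python3 - <<'E'
from barov import *
run(180,140,130,80,6,"pics/e2.png","side",gz=-.0047)
print(bot.sense()["tcp_pos"])
E
```

```text
tip [0.6395 0.3733 0.0555] s -0.0344 lat -0.0 yaw 16.14 pitch 1.85 [-5.23 -0.65 -0.81] [-0.19  0.54 -0.07] 13.65
[0.41861426 0.30938007 0.04874073]
```

View pics/e2.png

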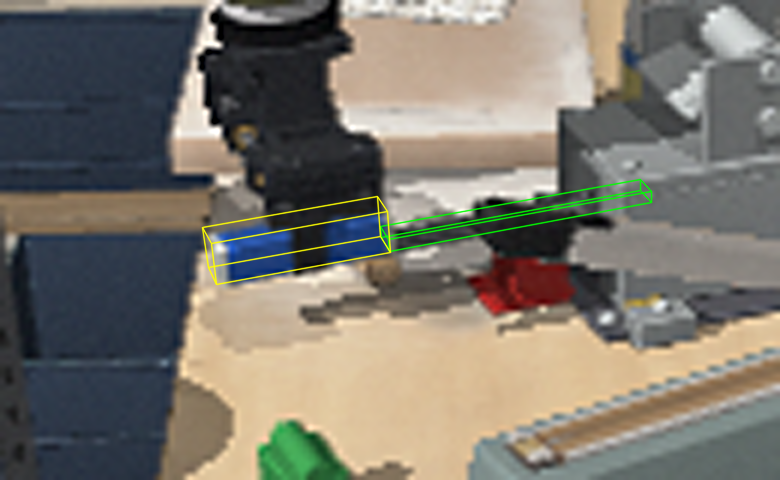

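Emit:
{"op": "servo_tool", "data": {
  "steps": [0.28,-0.96,0,0.03,0.01,-0.25,1,0.28,-0.96,0,0.04,0.01,-0.25,1,0,0,0,0,0,0,1]
}}

```text
time_s: 13.95
tcp_pos: [0.4189, 0.3096, 0.044]
eef_rot: [0.033, -0.14, 0.99, 0.005]
ft_force: [-9.7, -3.6, 5.5]
opening: 0.0229
```

Emit:
{"op": "servo_tool", "data": {
  "steps": [0,0,0,-0.1,-0.03,0,1,0,0,0,0,0,0,1]
}}

```text
time_s: 14.15
tcp_pos: [0.4189, 0.3095, 0.0443]
eef_rot: [0.034, -0.14, 0.99, 0.005]
ft_force: [-5.0, -1.1, 3.0]
opening: 0.0233
```

```bash
python3 - <<'E'
from barov import *
run(180,140,130,80,6,"pics/f2.png","side")
s=bot.sense();print(s["tcp_pos"],s["ft_force"],s["moment"])
E
```

```text
tip [0.6394 0.3733 0.0594] s -0.0344 lat 0.0 yaw 16.14 pitch 3.93 [-5.98 -2.07  3.93] [-0.19  0.65 -0.09] 14.2
[0.41892629 0.30951131 0.04431121] [-5.97780754 -2.06654188  3.92647278] [-0.19231912  0.6530621  -0.08624942]
```

View pics/f2.png

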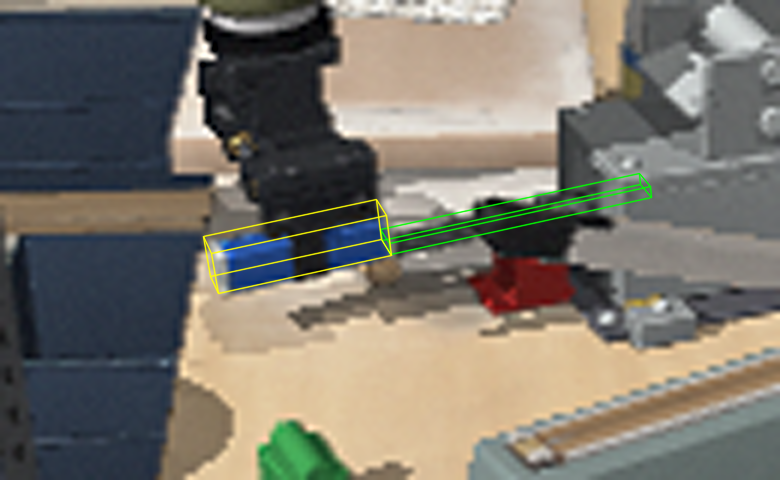

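Emit:
{"op": "servo_tool", "data": {
  "steps": [0.28,-0.96,0,0.03,0.01,-0.25,1,0,0,0,0,0,0,1,0,0,0,0,0,0,1]
}}

```text
time_s: 14.5
tcp_pos: [0.4192, 0.3096, 0.0418]
eef_rot: [0.043, -0.14, 0.989, 0.006]
ft_force: [-5.8, -1.9, 4.5]
opening: 0.0239
```

Emit:
{"op": "servo_tool", "data": {
  "steps": [0.28,-0.96,0,0.03,0.01,-0.25,1,0,0,0,0,0,0,1]
}}

```text
time_s: 14.7
tcp_pos: [0.4195, 0.3097, 0.0392]
eef_rot: [0.051, -0.14, 0.989, 0.007]
ft_force: [-5.7, -1.4, 4.7]
opening: 0.0236
```

Emit:
{"op": "servo_tool", "data": {
  "steps": [0.28,-0.96,0,0.04,0.01,-0.25,1,0,0,0,0,0,0,1]
}}

```text
time_s: 14.9
tcp_pos: [0.4199, 0.3098, 0.0367]
eef_rot: [0.06, -0.14, 0.988, 0.009]
ft_force: [-6.2, -1.7, 5.1]
opening: 0.0237
```

Emit:
{"op": "servo_tool", "data": {
  "steps": [0.28,-0.96,0,0.04,0.01,-0.25,1,0,0,0,0,0,0,1]
}}

```text
time_s: 15.1
tcp_pos: [0.4202, 0.3099, 0.0341]
eef_rot: [0.069, -0.14, 0.988, 0.01]
ft_force: [-6.7, -1.5, 4.5]
opening: 0.0232
```

```bash
python3 - <<'E'
from barov import *
run(180,140,130,80,6,"pics/g2.png","side")
run(145,145,90,100,6,"pics/g1.png","top")
E
```

```text
tip [0.6392 0.3732 0.0652] s -0.0347 lat 0.0 yaw 16.14 pitch 7.93 [-4.97 -1.62  4.96] [-0.22  0.7  -0.02] 15.15
tip [0.6392 0.3732 0.0652] s -0.0347 lat -0.0 yaw 16.14 pitch 7.92 [-5.24 -1.44  3.52] [-0.21  0.81 -0.03] 15.2
```

View pics/g2.png

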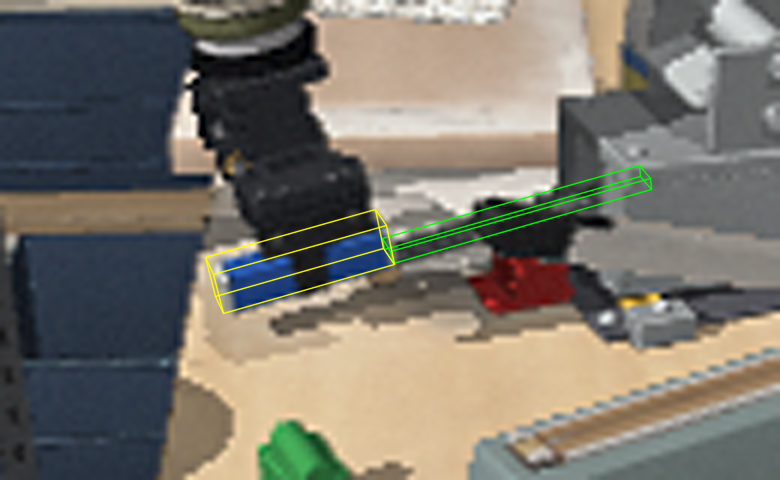

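View pics/g1_raw.png

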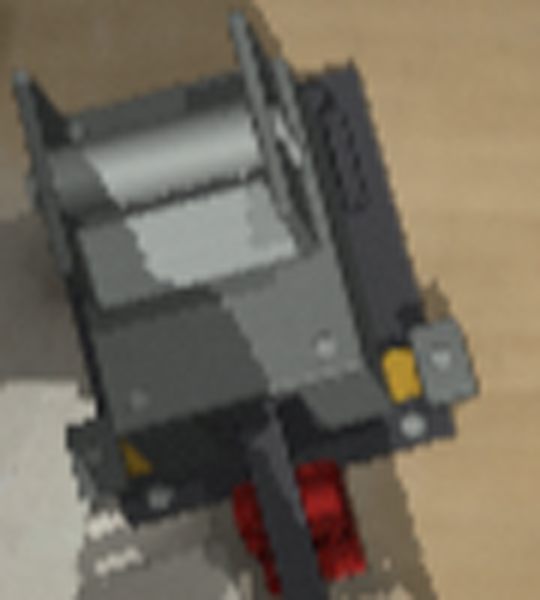

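Emit:
{"op": "servo_tool", "data": {
  "steps": [0.28,-0.96,0,0.06,0.02,-0.25,1,0,0,0,0,0,0,1]
}}

```text
time_s: 15.4
tcp_pos: [0.4206, 0.31, 0.0315]
eef_rot: [0.077, -0.14, 0.987, 0.011]
ft_force: [-5.4, -2.5, 4.6]
opening: 0.0236
```

Emit:
{"op": "servo_tool", "data": {
  "steps": [0.28,-0.96,0,0.06,0.02,-0.25,1,0,0,0,0,0,0,1]
}}

```text
time_s: 15.6
tcp_pos: [0.4211, 0.3102, 0.0289]
eef_rot: [0.085, -0.14, 0.986, 0.012]
ft_force: [-7.4, -1.9, 3.5]
opening: 0.0233
```

```bash
python3 - <<'E'
from barov import *
run(180,140,130,80,6,"pics/i2.png","side")
run(145,145,90,100,6,"pics/i1.png","top")
E
```

```text
tip [0.6388 0.3732 0.0677] s -0.035 lat 0.0 yaw 16.14 pitch 9.87 [-7.2  -2.38  3.12] [-0.24  0.84 -0.02] 15.65
tip [0.6389 0.3732 0.0676] s -0.035 lat 0.0 yaw 16.14 pitch 9.86 [-7.36 -3.1   4.01] [-0.25  0.84 -0.07] 15.7
```

View pics/i2_raw.png

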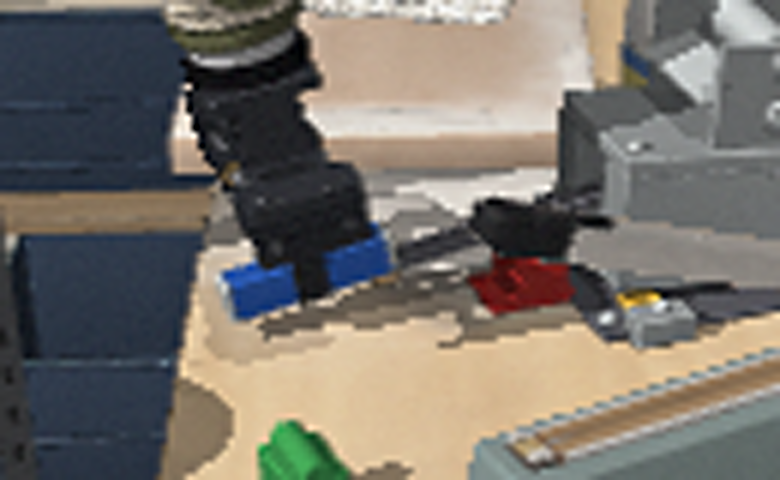

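View pics/i1_raw.png

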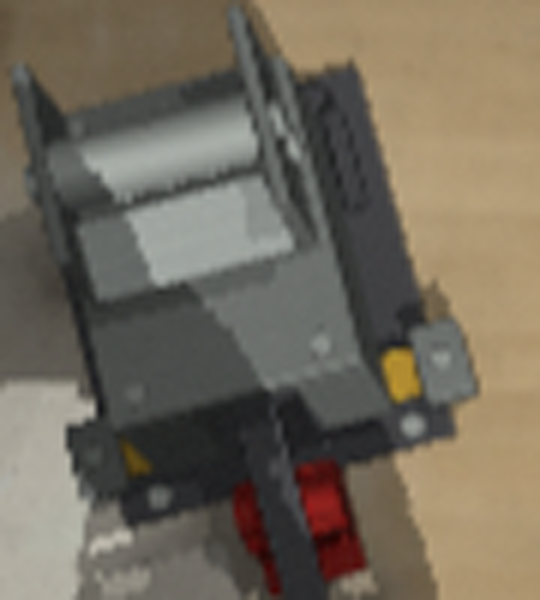

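Emit:
{"op": "servo_tool", "data": {
  "steps": [0.28,-0.96,0,0.04,0.01,-0.25,1,0,0,0,0,0,0,1]
}}

```text
time_s: 15.9
tcp_pos: [0.4216, 0.3103, 0.0264]
eef_rot: [0.094, -0.14, 0.986, 0.013]
ft_force: [-5.9, -2.0, 3.0]
opening: 0.0232
```

```bash
python3 - <<'E'
from barov import *
run(240,140,90,70,8,"pics/j2.png","side")
run(145,145,90,100,6,"pics/j1.png","top")
E
```

```text
tip [0.6386 0.3731 0.0692] s -0.0352 lat 0.0 yaw 16.14 pitch 10.88 [-6.4  -2.76  3.02] [-0.18  0.77 -0.02] 15.95
tip [0.6386 0.3731 0.0691] s -0.0352 lat 0.0 yaw 16.14 pitch 10.87 [-7.13 -2.06  3.5 ] [-0.23  0.78 -0.08] 16.0
```

View pics/j2_raw.png

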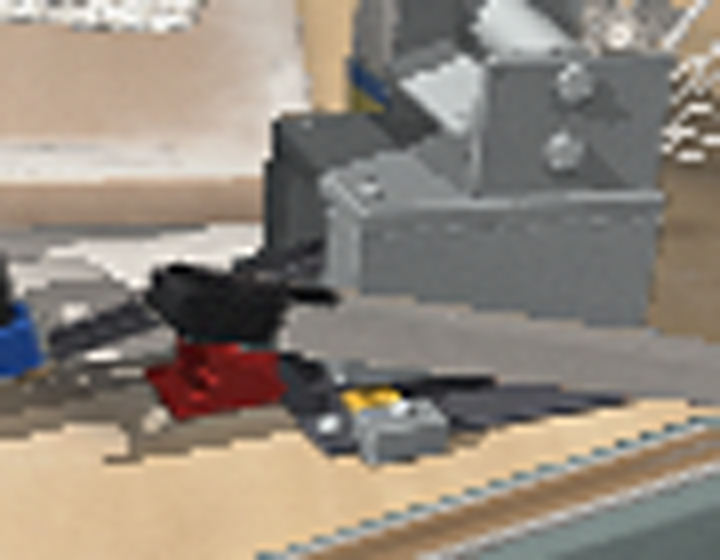

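View pics/j1_raw.png

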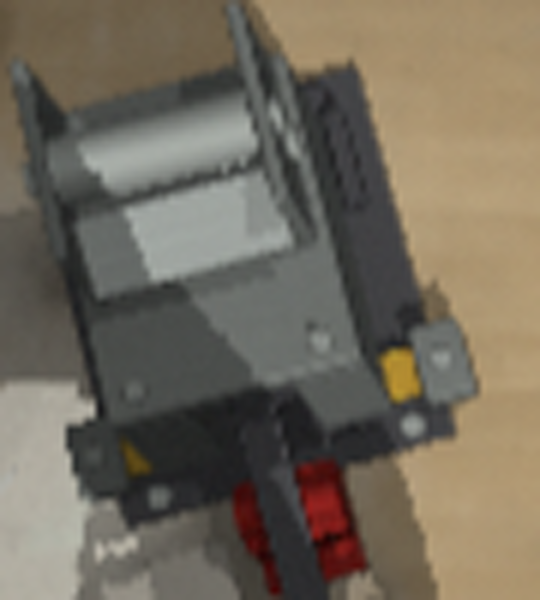

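```bash
cat > phi.py <<'E'
from ov import *
from scipy.optimize import least_squares
def phi(n="side",ref=None,lo=(275,140,318,172)):
    a=cv2.imread(f"pics/{n}0.png",0); b=cv2.cvtColor(bot.snapshot(n),cv2.COLOR_RGB2GRAY)
    m=np.zeros_like(a);m[lo[1]:lo[3],lo[0]:lo[2]]=255
    p=cv2.goodFeaturesToTrack(a,30,.02,3,mask=m)
    q,st,er=cv2.calcOpticalFlowPyrLK(a,b,p,None,winSize=(9,9),maxLevel=2)
    r,st2,_=cv2.calcOpticalFlowPyrLK(b,a,q,None,winSize=(9,9),maxLevel=2)
    ok=(st.ravel()==1)&(np.linalg.norm((r-p).reshape(-1,2),axis=1)<.4)
    p=p.reshape(-1,2)[ok];q=q.reshape(-1,2)[ok];d=q-p
    return p,d
if __name__=="__main__":
    F=frame((.6725,.3828),np.radians(16))
    for n,lo in(("side",(275,140,318,172)),("top",(150,150,215,222))):
        p,d=phi(n,lo=lo)
        print(n,len(p),"median",np.median(d,0).round(2))
        for a,b in list(zip(p,d))[:14]: print(a.round(),b.round(2))
        for rise in(6,8,10,12,14):
            f=rise/160
            out=[]
            for P in((-.06,-.06,.098),(0,-.05,.13),(0,-.05,.155),(-.06,0,.098)):
                rel=np.array([P[0]-.08,P[2]-.006]);c,s=np.cos(f),np.sin(f)
                # front up: s'=c*s0+sin*z ; z'=-sin*s0+c*z
                P2=(.08+c*rel[0]+s*rel[1],P[1],.006-s*rel[0]+c*rel[1])
                out.append((proj(n,F(P2))-proj(n,F(P))).round(1).tolist())
            print(rise,out,[proj(n,F(P)).round().tolist() for P in((-.06,-.06,.098),(0,-.05,.13),(0,-.05,.155),(-.06,0,.098))] if rise==6 else "")
E
python3 phi.py
```

```text
side 7 median [ 1.86 -1.72]
[308. 147.] [ 2.96 -1.72]
[307. 159.] [ 1.86 -1.36]
[317. 143.] [ 0.02 -0.75]
[307. 151.] [ 3.35 -2.22]
[294. 158.] [ 11.77 -11.37]
[316. 140.] [-0.08 -0.07]
[298. 165.] [ 1.81 -2.47]
6 [[0.9, -1.4], [1.2, -0.9], [1.4, -0.9], [0.9, -1.4]] [[287.0, 168.0], [301.0, 157.0], [301.0, 151.0], [281.0, 162.0]]
8 [[1.2, -1.9], [1.6, -1.2], [1.9, -1.2], [1.2, -1.8]] 
10 [[1.6, -2.3], [2.0, -1.5], [2.4, -1.5], [1.5, -2.3]] 
12 [[1.9, -2.8], [2.4, -1.7], [2.9, -1.8], [1.8, -2.7]] 
14 [[2.2, -3.3], [2.8, -2.0], [3.4, -2.1], [2.1, -3.2]] 
top 15 median [-1.34 -3.07]
[213. 215.] [0.01 0.05]
[210. 204.] [-0.24  0.11]
[213. 202.] [-0.15  0.11]
[211. 211.] [-0.28  0.11]
[190. 165.] [-1.26 -3.98]
[194. 158.] [ 0.1 -0. ]
[194. 189.] [-1.49 -3.95]
[192. 171.] [-1.41 -3.99]
[186. 168.] [-1.42 -4.22]
[189. 176.] [-1.5  -4.17]
[186. 164.] [-1.34 -4.24]
[187. 173.] [-1.42 -4.27]
[184. 158.] [-0.83 -2.56]
[199. 204.] [-1.69 -3.07]
6 [[-0.6, -1.6], [-0.6, -1.9], [-0.7, -2.2], [-0.7, -1.6]] [[205.0, 201.0], [195.0, 179.0], [193.0, 177.0], [184.0, 206.0]]
8 [[-0.8, -2.1], [-0.8, -2.5], [-0.9, -3.0], [-0.9, -2.1]] 
10 [[-1.0, -2.7], [-1.0, -3.1], [-1.1, -3.7], [-1.1, -2.6]] 
12 [[-1.2, -3.2], [-1.2, -3.8], [-1.3, -4.5], [-1.3, -3.2]] 
14 [[-1.4, -3.8], [-1.3, -4.4], [-1.6, -5.2], [-1.6, -3.7]]
```

```bash
python3 - <<'E'
from h import *
for n,rs in (("top",((198,190,32,30),(155,205,32,30))),("side",((275,180,36,24),))):
    a=cv2.imread(f"pics/{n}0.png");b=bot.snapshot(n)[:,:,::-1]
    rows=[]
    for (u,v,w,h) in rs:
        rows.append(np.hstack([cv2.resize(i[v:v+h,u:u+w],(360,int(360*h/w)),interpolation=cv2.INTER_CUBIC) for i in(a,b)]))
    if n=="top": cv2.imwrite("pics/k_top.png",cv2.resize(np.vstack(rows),None,fx=.85,fy=.85))
    else: cv2.imwrite("pics/k_side.png",rows[0])
E
```

```text
(no output)
```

View pics/k_top.png

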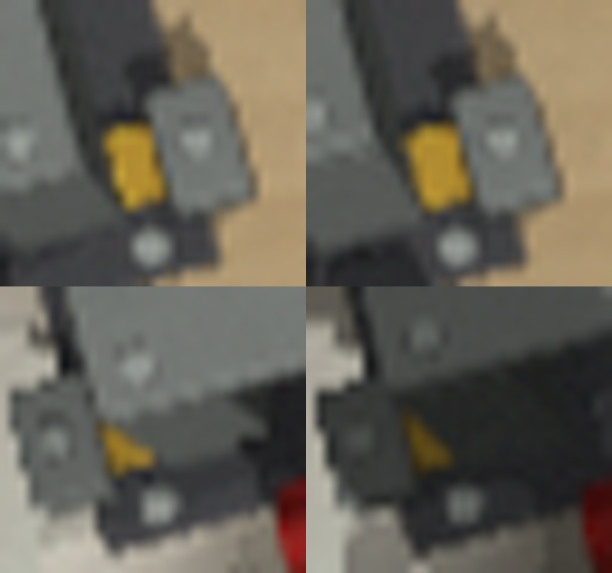

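View pics/k_side.png

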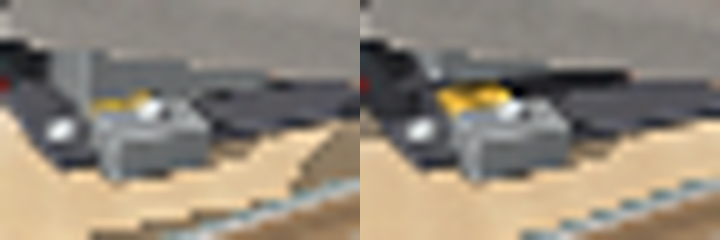

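Emit:
{"op": "servo_tool", "data": {
  "steps": [0.28,-0.96,0,0.03,0.01,-0.22,1,0,0,0,0,0,0,1,0,0,0,0,0,0,1]
}}

```text
time_s: 16.5
tcp_pos: [0.422, 0.3104, 0.0243]
eef_rot: [0.103, -0.14, 0.985, 0.015]
ft_force: [-6.4, -2.3, 2.3]
opening: 0.0235
```

```bash
python3 - <<'E'
from h import *
n="side";u,v,w,h=265,175,50,30
f=lambda i:cv2.resize(i[v:v+h,u:u+w],(700,420),interpolation=cv2.INTER_CUBIC)
b=bot.snapshot(n)[:,:,::-1];cv2.imwrite("pics/l_side.png",f(b))
a=cv2.imread("pics/top0.png");b=bot.snapshot("top")[:,:,::-1]
u,v,w,h=198,190,32,30
cv2.imwrite("pics/l_top.png",np.hstack([f(a)[:,:400],f(b)[:,:400]]))
print(bot.sense()["tcp_pos"],bot.sense()["ft_force"],bot.sense()["time_s"])
E
python3 phi.py|head -9
```

```text
[0.42200318 0.31042891 0.02428532] [-6.39821059 -1.98980624  3.00374708] 16.6
side 8 median [ 2.54 -1.89]
[308. 147.] [ 3.03 -2.19]
[307. 159.] [ 2.17 -1.51]
[317. 143.] [ 0.15 -1.  ]
[307. 151.] [ 3.46 -2.5 ]
[294. 158.] [ 12.12 -11.74]
[316. 140.] [-0.07 -0.1 ]
[311. 143.] [ 2.92 -1.59]
[298. 165.] [ 2.11 -2.67]
```

View pics/l_side.png

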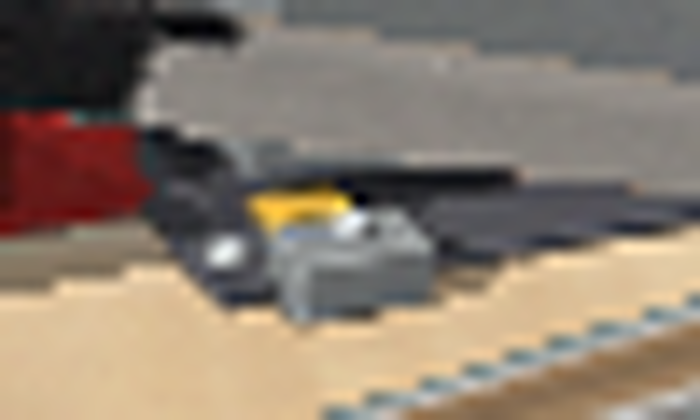

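View pics/l_top.png

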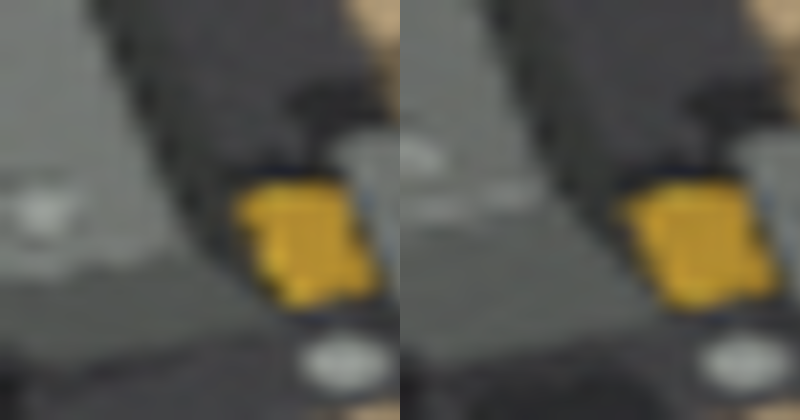

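```bash
python3 - <<'E'
from ov import *
F=frame((.6725,.3828),np.radians(16))
n="side"
im=bot.snapshot(n)[:,:,::-1]
u,v,w,h,s=265,175,50,30,14
im=cv2.resize(im[v:v+h,u:u+w],None,fx=s,fy=s,interpolation=cv2.INTER_CUBIC)
# find tongue s-range from top view: yellow px
t=bot.snapshot("top");H=cv2.cvtColor(t,cv2.COLOR_RGB2HSV)
for nm,src in (("top",t),("top0",cv2.imread("pics/top0.png")[:,:,::-1])):
    H=cv2.cvtColor(np.ascontiguousarray(src),cv2.COLOR_RGB2HSV)
    M=(H[...,0]>15)&(H[...,0]<32)&(H[...,1]>170)
    for box_ in((203,195,220,215),(155,205,180,228)):
        ys,xs=np.nonzero(M[box_[1]:box_[3],box_[0]:box_[2]]);
        W=np.array([ray("top",(x+box_[0],y+box_[1]),.0135) for x,y in zip(xs,ys)])
        d=W[:,:2]-[.6725,.3828];c,sn=np.cos(np.radians(16)),np.sin(np.radians(16))
        S=c*d[:,0]+sn*d[:,1];L=-sn*d[:,0]+c*d[:,1]
        print(nm,len(xs),"s",S.min().round(4),S.max().round(4),"lat",L.min().round(4),L.max().round(4))
s0,s1=-.072,-.048
for lat,col in((-.060,(0,0,255)),(-.046,(0,255,0))):
    draw(n,im,[(F((s0,lat,.0135)),F((s1,lat,.0135))),(F((s0,lat,.0135)),F((s0,-.075,.0135)))],col,u,v,w,h,s)
cv2.imwrite("pics/m.png",im)
E
```

```text
top 35 s -0.0731 -0.0508 lat -0.0719 -0.0582
top 8 s -0.077 -0.0659 lat 0.0677 0.075
top0 33 s -0.0731 -0.05 lat -0.0719 -0.0596
top0 9 s -0.0762 -0.0659 lat 0.0671 0.0757
```

View pics/m.png

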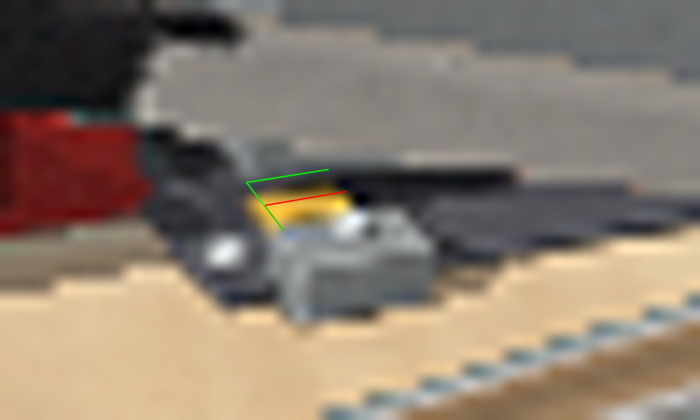

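The right prop now shows further in under the lifted base in the side view, at about (283-290, 189). Feature tracking puts the front about 12 mm up. Letting it down gently.

Emit:
{"op": "servo_tool", "data": {
  "steps": [-0.28,0.96,0,-0.07,-0.02,0.24,1,-0.28,0.96,0,-0.05,-0.01,0.25,1,0,0,0,0,0,0,1]
}}

```text
time_s: 17.1
tcp_pos: [0.4212, 0.3102, 0.0296]
eef_rot: [0.085, -0.14, 0.986, 0.012]
ft_force: [-5.0, -1.5, 1.3]
opening: 0.0235
```

Emit:
{"op": "servo_tool", "data": {
  "steps": [-0.28,0.96,0,-0.06,-0.02,0.25,1,-0.28,0.96,0,-0.06,-0.02,0.25,1,0,0,0,0,0,0,1]
}}

```text
time_s: 17.4
tcp_pos: [0.4196, 0.3097, 0.0344]
eef_rot: [0.067, -0.14, 0.988, 0.01]
ft_force: [-5.9, -1.6, -0.2]
opening: 0.0234
```

Emit:
{"op": "servo_tool", "data": {
  "steps": [-0.28,0.96,0,-0.06,-0.02,0.25,1,-0.28,0.96,0,-0.06,-0.02,0.25,1,0,0,0,0,0,0,1]
}}

```text
time_s: 17.7
tcp_pos: [0.4186, 0.3094, 0.0395]
eef_rot: [0.05, -0.14, 0.989, 0.007]
ft_force: [-5.6, -2.1, -0.8]
opening: 0.0236
```

```bash
python3 phi.py|head -27; python3 - <<'E'
from barov import *
run(240,140,90,70,8,"pics/n2.png","side")
E
```

```text
side 7 median [ 0.4  -0.26]
[317. 143.] [ 0.01 -0.18]
[294. 158.] [ 10.48 -10.37]
[316. 146.] [-0.06 -0.26]
[316. 140.] [ 0.   -0.04]
[311. 143.] [ 0.85 -0.25]
[298. 165.] [ 0.4  -1.42]
[306. 168.] [ 1.03 -0.88]
6 [[0.9, -1.4], [1.2, -0.9], [1.4, -0.9], [0.9, -1.4]] [[287.0, 168.0], [301.0, 157.0], [301.0, 151.0], [281.0, 162.0]]
8 [[1.2, -1.9], [1.6, -1.2], [1.9, -1.2], [1.2, -1.8]] 
10 [[1.6, -2.3], [2.0, -1.5], [2.4, -1.5], [1.5, -2.3]] 
12 [[1.9, -2.8], [2.4, -1.7], [2.9, -1.8], [1.8, -2.7]] 
14 [[2.2, -3.3], [2.8, -2.0], [3.4, -2.1], [2.1, -3.2]] 
top 14 median [-0.57 -1.37]
[213. 215.] [0.   0.03]
[210. 204.] [-0.16  0.12]
[213. 202.] [-0.11  0.1 ]
[211. 211.] [-0.16  0.07]
[190. 165.] [-0.54 -1.63]
[194. 158.] [0.12 0.11]
[194. 189.] [-0.74 -1.65]
[192. 171.] [-0.75 -2.  ]
[186. 168.] [-0.69 -1.82]
[189. 176.] [-0.79 -1.76]
[186. 164.] [-0.61 -1.84]
[187. 173.] [-0.74 -1.88]
[184. 158.] [-0.37 -0.84]
tip [0.6385 0.373  0.0621] s -0.0354 lat -0.0001 yaw 16.14 pitch 5.86 [-5.83 -2.38 -0.45] [-0.18  0.45 -0.01] 17.85
```

View pics/n2.png

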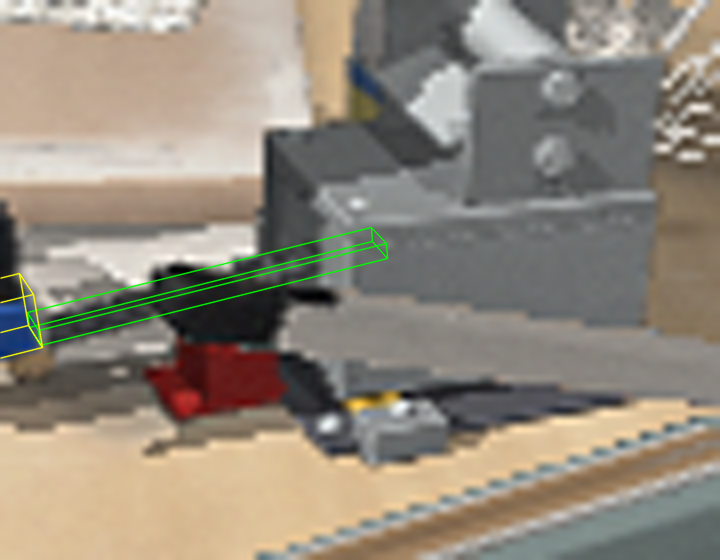

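```bash
cat > rise.py <<'E'
from ov import *
from scipy.optimize import brentq
F=frame((.6725,.3828),np.radians(16))
def mv(P,rise):
    f=np.arcsin(rise/160);rel=np.array([P[0]-.08,P[2]-.006]);c,s=np.cos(f),np.sin(f)
    return (.08+c*rel[0]+s*rel[1],P[1],.006-s*rel[0]+c*rel[1])
from scipy.optimize import least_squares
import sys
a=cv2.imread("pics/top0.png");b=bot.snapshot("top")[:,:,::-1].copy()
def loc(im,p,r=5):
    pass
def ecc(a,b,cx,cy,w,h,init):
    # translation of patch via subpixel template matching, upsampled
    S=8
    T=cv2.resize(a[cy-h:cy+h+1,cx-w:cx+w+1],None,fx=S,fy=S,interpolation=cv2.INTER_CUBIC)
    m=9
    I=cv2.resize(b[cy-h-m:cy+h+1+m,cx-w-m:cx+w+1+m],None,fx=S,fy=S,interpolation=cv2.INTER_CUBIC)
    R=cv2.matchTemplate(I,T,cv2.TM_CCOEFF_NORMED);_,mx,_,l=cv2.minMaxLoc(R)
    return np.array([l[0]/S-m,l[1]/S-m]),mx
w2=lambda uv,z:ray("top",uv,z)
c,s=np.cos(np.radians(16)),np.sin(np.radians(16))
def inbed(W): d=W[:2]-[.6725,.3828];return (c*d[0]+s*d[1],-s*d[0]+c*d[1],W[2])
for nm,(cx,cy),z,wh in (("screwR",(199,204),.099,(4,4)),("screwL",(169,213),.099,(4,4)),("upR",(190,165),.15,(5,5)),("upM",(186,168),.15,(6,6)),("plate R tip",(185,150),.17,(3,4)),("fixed bolt",(213,215),.01,(4,4))):
    d,q=ecc(a,b,cx,cy,*wh,None)
    P=inbed(ray("top",(cx,cy),z));p0=proj("top",F(P))
    g=lambda r:((proj("top",F(mv(P,r)))-p0)-d)[1]
    try: r=brentq(g,-5,30)
    except Exception as e: r=None
    print(nm,d,round(float(q),2),"rise",r)
E
python3 rise.py
```

```text
screwR [-0.875 -1.125] 0.9 rise 4.265290930374568
screwL [-1.   -1.75] 0.82 rise 6.645180992488109
upR [-0.75 -2.25] 0.95 rise 6.700191070666589
upM [-0.75 -2.  ] 0.99 rise 5.887890368487597
plate R tip [-0.125 -0.25 ] 0.87 rise 0.702236139810529
fixed bolt [0. 0.] 0.98 rise 2.7264286341826052e-14
```

Emit:
{"op": "servo_tool", "data": {
  "steps": [-0.28,0.96,0,-0.06,-0.02,0.25,1,-0.28,0.96,0,-0.06,-0.02,0.25,1,0,0,0,0,0,0,1]
}}

```text
time_s: 18.2
tcp_pos: [0.418, 0.3091, 0.0449]
eef_rot: [0.034, -0.14, 0.99, 0.005]
ft_force: [-6.1, -1.0, -0.1]
opening: 0.0236
```

```bash
python3 rise.py
```

```text
screwR [-0.75  -1.125] 0.9 rise 4.265290930374568
screwL [-1.   -1.75] 0.83 rise 6.645180992488109
upR [-0.75 -2.25] 0.95 rise 6.700191070666589
upM [-0.75 -2.  ] 0.99 rise 5.887890368487597
plate R tip [-0.125 -0.25 ] 0.87 rise 0.702236139810529
fixed bolt [0. 0.] 0.99 rise 2.7264286341826052e-14
```

Emit:
{"op": "servo_tool", "data": {
  "steps": [0,0,0,-0.1,-0.03,0,1,0,0,0,-0.1,-0.03,0,1,0,0,0,0,0,0,1]
}}

```text
time_s: 18.55
tcp_pos: [0.4162, 0.3086, 0.0446]
eef_rot: [0.035, -0.14, 0.99, 0.005]
ft_force: [0.1, 0.2, -2.8]
opening: 0.0235
```

```bash
cat > roll.py <<'E'
from ov import *
# full fit: rise & roll via dense patch matches on top + side
from rise import ecc,inbed,F,mv,a,b
import numpy as np
cs=bot.snapshot("side")[:,:,::-1].copy();a2=cv2.imread("pics/side0.png")
for c_,w in (((309,151),(4,4)),((309,160),(4,4)),((298,165),(4,4)),((281,168),(4,5)),((275,159),(4,4))):
    print("side",c_,ecc(a2,cs,*c_,*w,None))
u,v,w,h=240,140,90,70
cv2.imwrite("pics/roll_side.png",np.vstack([cv2.resize(i[v+5:v+h-10,u:u+w],None,fx=5,fy=5,interpolation=cv2.INTER_CUBIC) for i in(a2,cs)]))
u,v,w,h=145,145,85,95
cv2.imwrite("pics/roll_top.png",np.hstack([cv2.resize(i[v:v+h,u:u+w],None,fx=4.6,fy=4.6,interpolation=cv2.INTER_CUBIC) for i in(a,b)]))
E
python3 roll.py; python3 -c "
from bench import bot;s=bot.sense();print(s['ft_force'],s['tcp_pos'])"
```

```text
screwR [-0.75  -1.125] 0.9 rise 4.265290930374568
screwL [-1.   -1.75] 0.87 rise 6.645180992488109
upR [-0.75 -2.25] 0.95 rise 6.700191070666589
upM [-0.75 -2.  ] 0.99 rise 5.887890368487597
plate R tip [-0.125 -0.25 ] 0.87 rise 0.702236139810529
fixed bolt [0. 0.] 0.99 rise 2.7264286341826052e-14
side (309, 151) (array([ 1.25, -1.  ]), 0.8909000754356384)
side (309, 160) (array([ 0.625, -0.75 ]), 0.9135698676109314)
side (298, 165) (array([ 0.875, -1.25 ]), 0.7637585401535034)
side (281, 168) (array([0.375, 0.   ]), 0.622131884098053)
side (275, 159) (array([ 0.25, -2.  ]), 0.8450533151626587)
[ 0.45397339  0.62214014 -3.25276938] [0.41622666 0.30858336 0.04453582]
```

View pics/roll_side.png

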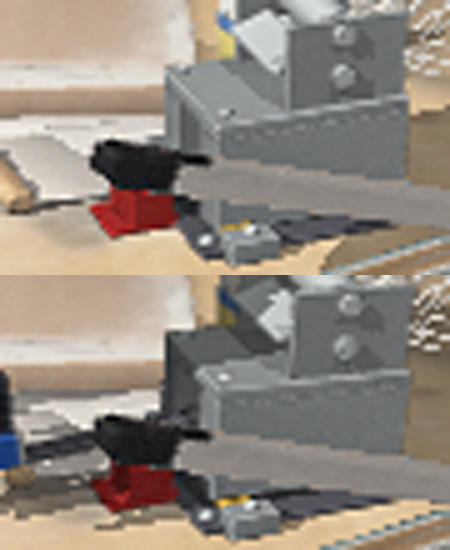

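View pics/roll_top.png

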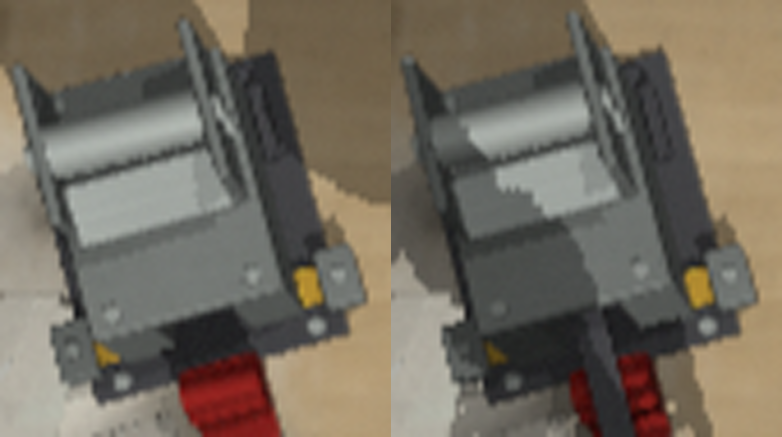

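The roller stopped sinking: tracked rise was unchanged over the last 2° of lowering, and the bar is now force-free, so the front rests on the props. Levelling the bar and withdrawing it.

Emit:
{"op": "servo_tool", "data": {
  "steps": [-0.28,0.96,0,-0.02,0,0.26,1,-0.28,0.96,0,-0.02,0,0.26,1,-0.28,0.96,0,-0.02,-0.01,0.26,1,-0.28,0.96,0,-0.02,-0.01,0.26,1,0,0,0,0,0,0,1]
}}

```text
time_s: 19.15
tcp_pos: [0.4156, 0.3084, 0.0552]
eef_rot: [0.0, -0.14, 0.99, 0.0]
ft_force: [0.8, 0.7, -2.9]
opening: 0.0237
```

Emit:
{"op": "servo_tool", "data": {
  "steps": [0,0,0,-0.48,-0.14,0,1,0,0,0,0,0,0,1]
}}

```text
time_s: 19.35
tcp_pos: [0.4096, 0.3067, 0.0547]
eef_rot: [-0.0, -0.14, 0.99, -0.0]
ft_force: [0.2, -0.6, -2.1]
opening: 0.0237
```

```bash
python3 rise.py | head -4; python3 - <<'E'
from barov import *
run(180,140,130,80,6,"pics/o2.png","side")
E
```

```text
screwR [-0.75  -1.125] 0.9 rise 4.265290930374568
screwL [-1.   -1.75] 0.85 rise 6.645180992488109
upR [-0.75 -2.25] 0.95 rise 6.700191070666589
upM [-0.75 -2.  ] 0.99 rise 5.887890368487597
tip [0.6309 0.3708 0.054 ] s -0.0433 lat -0.0001 yaw 16.14 pitch -0.02 [ 0.    0.35 -1.87] [ 0.03 -0.06 -0.03] 19.45
```

Emit:
{"op": "servo_tool", "data": {
  "steps": [0,0,0,-0.96,-0.28,0,1,0,0,0,-0.96,-0.28,0,1,0,0,0,-0.96,-0.28,0,1,0,0,0,-0.96,-0.28,0,1,0,0,0,-0.96,-0.28,0,1]
}}

```text
time_s: 19.95
tcp_pos: [0.3614, 0.2927, 0.0549]
eef_rot: [0.0, -0.14, 0.99, -0.0]
ft_force: [0.5, -0.9, -2.8]
opening: 0.0233
```

Emit:
{"op": "servo_tool", "data": {
  "steps": [0,0,0,-0.96,-0.28,0,1,0,0,0,0,0,0,1,0,0,0,0,0,3,1,0,0,0,0,0,5,1,0,0,0,0,0,5,1]
}}

```text
time_s: 20.45
tcp_pos: [0.3523, 0.2898, 0.1862]
eef_rot: [-0.001, -0.14, 0.99, -0.0]
ft_force: [0.8, 0.1, -3.1]
opening: 0.0234
```

```bash
python3 rise.py | head -4; python3 - <<'E'
from barov import *
run(145,145,90,150,4,"pics/p1.png","top")
run(220,130,120,80,6,"pics/p2.png","side")
E
```

```text
screwR [-0.625 -1.25 ] 0.76 rise 4.730986489806152
screwL [-1.   -1.75] 0.85 rise 6.645180992488109
upR [-0.75 -2.25] 0.95 rise 6.700191070666589
upM [-0.75 -2.  ] 0.99 rise 5.887890368487597
tip [0.5761 0.3553 0.1924] s -0.1003 lat 0.0001 yaw 16.15 pitch 0.65 [ 0.44  0.46 -3.85] [ 0.02 -0.01  0.  ] 20.55
tip [0.5747 0.3545 0.1876] s -0.1018 lat -0.0002 yaw 16.14 pitch 0.32 [-0.11 -0.1  -3.23] [-0.05 -0.02  0.01] 20.6
```

View pics/p1_raw.png

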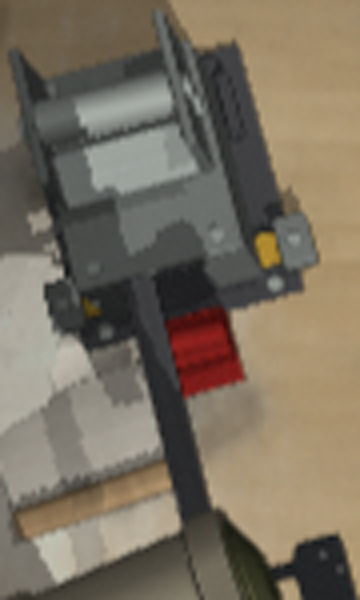

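View pics/p2_raw.png

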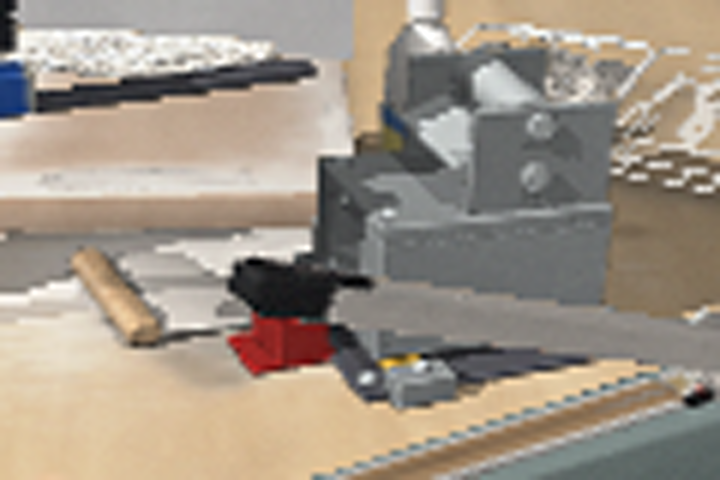

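Emit:
{"op": "servo_tool", "data": {
  "steps": [0,0,0,0,0,5,1,0,0,0,0,0,5,1,0,0,-7.4,1.1,-4,0,1,0,0,-7.4,1.1,-4,0,1,0,0,-7.4,1.1,-4,0,1]
}}

```text
time_s: 21.1
tcp_pos: [0.3855, 0.1688, 0.283]
eef_rot: [-0.001, 0.055, 0.998, -0.0]
ft_force: [1.3, 0.6, -3.6]
opening: 0.023
```

Emit:
{"op": "servo_tool", "data": {
  "steps": [0,0,-7.4,1.1,-4,0,1,0,0,-7.4,1.1,-4,0,1,0,0,-7.4,1.1,-4,0,1,0,0,-7.4,1.1,-4,0,1,0,0,-7.4,1.1,-4,0,1]
}}

```text
time_s: 21.6
tcp_pos: [0.4405, -0.0316, 0.2828]
eef_rot: [-0.002, 0.37, 0.929, -0.0]
ft_force: [1.2, -0.3, -3.5]
opening: 0.0235
```

Emit:
{"op": "servo_tool", "data": {
  "steps": [0,0,-7.4,1,-4,0,1,0,0,0,0,0,-5,1,0,0,0,0,0,-5,1,0,0,0,0,0,-5,1,0,0,0,0,0,0,1]
}}

```text
time_s: 22.1
tcp_pos: [0.4468, -0.0684, 0.1284]
eef_rot: [-0.007, 0.426, 0.904, -0.0]
ft_force: [-0.5, -0.5, -2.1]
opening: 0.0235
```

Emit:
{"op": "servo_tool", "data": {
  "steps": [0,0,0,0,0,-5,1,0,0,0,0,0,-3.5,1,0,0,0,0,0,-2,1,0,0,0,0,0,0,1,0,0,0,0,0,0,1]
}}

```text
time_s: 22.6
tcp_pos: [0.4517, -0.0702, 0.0312]
eef_rot: [0.001, 0.426, 0.905, 0.0]
ft_force: [-0.4, -0.8, -2.8]
opening: 0.0239
```

```bash
python3 - <<'E'
from barov import *
run(300,180,110,110,5,"pics/q1.png","top")
print(bot.sense()["tcp_pos"],bot.sense()["eef_rot"])
E
```

```text
tip [ 0.5983 -0.2477  0.0314] s -0.2451 lat -0.5856 yaw -50.45 pitch 0.14 [ 0.29 -0.68 -1.66] [ 0.03 -0.05 -0.  ] 22.65
[ 0.45188178 -0.07030641  0.03156222] [1.33115879e-03 4.26188140e-01 9.04633571e-01 2.71674303e-05]
```

View pics/q1.png

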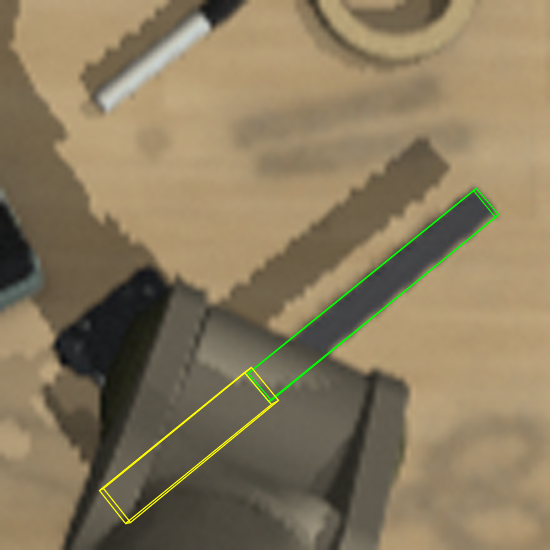

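Clear spot. Lowering the bar onto the table.

Emit:
{"op": "servo_tool", "data": {
  "steps": [0,0,0,0,0,-1.2,1,0,0,0,0,0,-1,1,0,0,0,0,0,-0.4,1,0,0,0,0,0,0,1,0,0,0,0,0,0,1]
}}

```text
time_s: 23.15
tcp_pos: [0.4505, -0.0698, 0.0047]
eef_rot: [-0.0, 0.426, 0.905, -0.0]
ft_force: [-8.1, 2.6, 18.3]
opening: 0.0236
```

Emit:
{"op": "servo_tool", "data": {
  "steps": [0,0,0,0,0,0.1,1,0,0,0,0,0,0,1]
}}

```text
time_s: 23.35
tcp_pos: [0.4508, -0.0699, 0.0047]
eef_rot: [0.0, 0.426, 0.905, -0.0]
ft_force: [-0.3, 1.2, -2.2]
opening: 0.0238
```

Released load; opening slowly and rising.

Emit:
{"op": "servo_tool", "data": {
  "steps": [0,0,0,0,0,0,0.5,0,0,0,0,0,0,0.3,0,0,0,0,0,0,0,0,0,0,0,0,0,0,0,0,0,0,0,0,0]
}}

```text
time_s: 23.85
tcp_pos: [0.4508, -0.0699, 0.0048]
eef_rot: [0.0, 0.426, 0.905, 0.0]
ft_force: [-0.4, -0.4, -0.2]
opening: 0.0615
```

Emit:
{"op": "servo_tool", "data": {
  "steps": [0,0,0,0,0,0,0,0,0,0,0,0,0,0,0,0,0,0,0,2,0,0,0,0,0,0,4,0,0,0,0,0,0,5,0]
}}

```text
time_s: 24.35
tcp_pos: [0.4498, -0.0695, 0.1152]
eef_rot: [-0.002, 0.426, 0.905, -0.0]
ft_force: [1.7, -0.5, 1.1]
opening: 0.0881
```

Emit:
{"op": "servo_tool", "data": {
  "steps": [0,0,0,0,0,5,0,0,0,0,-2,-4,3,0,0,0,0,-2,-4,0,0,0,0,0,-2,-4,0,0,0,0,0,-2,-4,0,0]
}}

```text
time_s: 24.85
tcp_pos: [0.3711, -0.2283, 0.193]
eef_rot: [0.0, 0.426, 0.905, -0.0]
ft_force: [0.6, -0.9, 0.8]
opening: 0.0881
```

```bash
python3 rise.py; python3 - <<'E'
from h import *
for n in("top","side"): cv2.imwrite(f"pics/z_{n}.png",bot.snapshot(n)[:,:,::-1])
print(bot.sense()["time_s"])
E
```

```text
screwR [-1.   -1.75] 0.84 rise 6.578070431368859
screwL [-0.75  -1.625] 0.47 rise 6.181752354625212
upR [-1.   -2.75] 0.9 rise 8.188133766320966
upM [-1.   -3.25] 0.95 rise 9.559564718789721
plate R tip [2.  7.5] 0.6 rise None
fixed bolt [0. 0.] 0.99 rise 2.7264286341826052e-14
25.0
```

View pics/z_top.png

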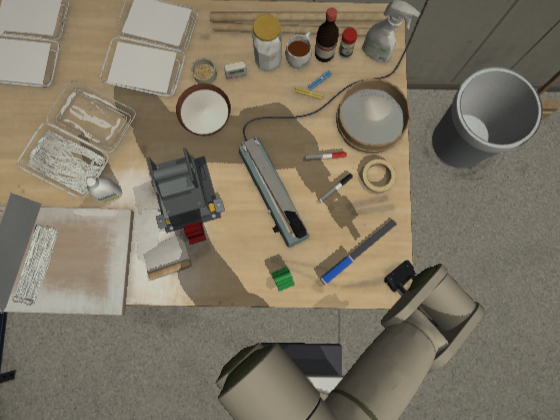

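View pics/z_side.png

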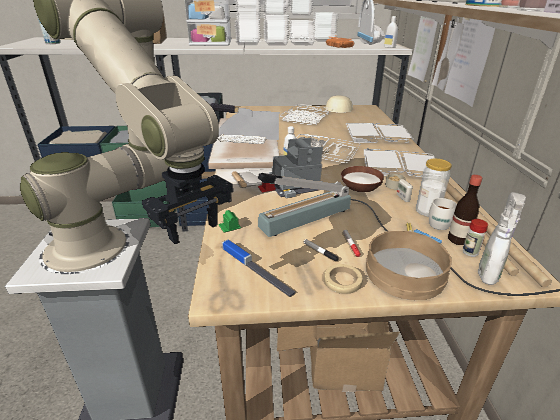

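```bash
python3 - <<'E'
from h import *
a=cv2.imread("pics/top0.png");b=cv2.imread("pics/z_top.png")
r=[]
for (u,v,w,h) in((198,190,32,26),(152,205,32,26)):
    r.append(np.hstack([cv2.resize(cv2.convertScaleAbs(i[v:v+h,u:u+w],alpha=k),(350,284),interpolation=cv2.INTER_CUBIC) for i,k in((a,1.3),(b,1.8))]))
cv2.imwrite("pics/zz.png",np.vstack(r))
E
```

```text
(no output)
```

View pics/zz.png

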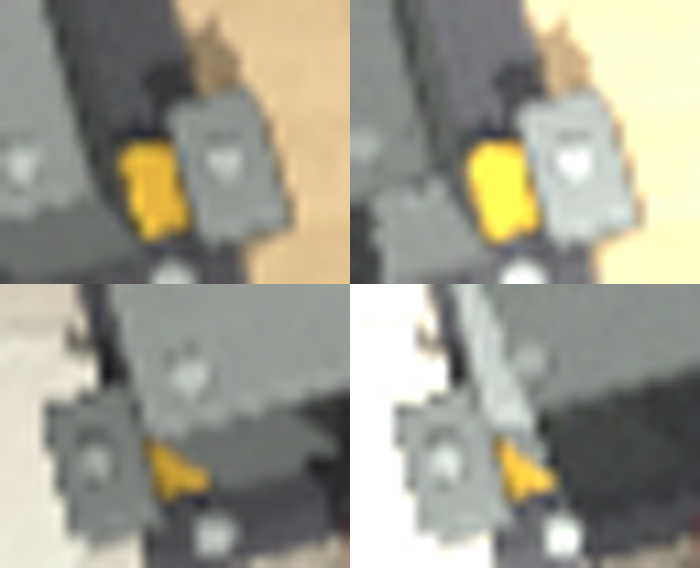

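```bash
python3 -c "
from bench import bot
print(bot.hand_in())"
```

```text
the job is handed in; nothing more can be done
None
```

I levered the roller up onto its props, put the bar back on the table and handed the job in at about 25 s. One thing is not confirmed by sight: I could see the right prop go under, but not the left one.

**What I did**
- I gripped the bar's handle, lowered the blade level onto the red fulcrum and slid it in. It stopped about 45 mm into the pocket with roughly 11 N along the bar.
- I eased back, then tilted the bar to about 12° nose-up, with about 10 N or less along the bar. Tracking in the pictures put the front's rise at about 12 mm, more than the 10 mm needed.
- I let it down, pulled the bar out level and laid it flat close to where it first lay, far from the roller, bed and fulcrum. Setting it down briefly pressed the table with about 20 N. I eased that off before opening the gripper.

**Last checks**
- **Roller:** it stopped sinking while the bar was still being lowered, and stayed up after the bar came out. The last tracked rise was 6 to 9.5 mm, against about 8 mm expected. These readings scatter by a few millimetres, and one tracked patch failed in the final picture.
- **Props:** neither camera could show the left prop under the base. I infer it slipped in because the peak rise passed what it needs. The roller could also stand at this height on the right prop alone.
- **Bar and the rest:** the final pictures show the bar on the table. The scraper, both felt markers, the green look-alike and the sealer look unmoved.

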